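# Cure a batch of sensor heads in the UV box

### The arm

A 6-joint arm with a two-finger parallel gripper is mounted at the origin on a cart in front of the work surface, level with it; the furniture and walls round the work are solid. World frame = base frame: x ahead of the robot, y to its left, z up, the work surface at z = 0. Lengths are in m, angles in rad, forces in N, time in s.
With the tool pointing down it reaches from about 0.35 to 0.975 m from the base axis. Payload 4.9 kg.
Tool frame: the origin (TCP) lies on the mounting face of the last link; the fingertips stand 173 mm ahead of it and the grasp point (between the pads) lies 155 mm ahead of it (tcp_to_grasp is the distance from the TCP to the grasp point, in m); z points along the fingers, y is the line along which they close (so a half turn about z gives the same grasp; the last joint's range is limited). The gripper opens to 85 mm and grips with 20 to 120 N. Pads are 22 mm wide; open, the fingers measure 114 mm over their backs; the gripper's body (76 mm by 85 mm) begins 54 mm behind the grasp point. The pads swing forward as they close: fully open they stand 13 mm farther back than shut.
Start: joints at [-1.389, 0.053, 1.613, -0, 1.476, -0.119], TCP at [0.185, -0.597, 0.405] pointing down, gripper open.
Joint ranges: [-3.01, 3.01], [-1.01, 2.22], [0.06, 2.58], [-1.02, 4.17], [0.09, 2.62], [-3.14, 3.14]. Speed limits (rad/s): [2.57, 2.57, 3.14, 3.14, 3.14, 3.14].

### API

Orientations are given as a rotation vector (axis times angle).
In Python, from station import get_obs, get_image, calibration, finish_job, tcp_to_grasp gives the robot as it stands. The module is installed in compiled form; this text tells all that it offers.
- The arm moves only by the tool arm_command, never from a script. Its argument "plan" is a list that holds one entry, the list of rows, each a list of 6 numbers: the shift along the tool's x, y, z in cm, then the turn, a rotation vector about the tool's x, y, z in rad. A call has 1 to 12 rows; each row is the pose to reach, as a shift and turn from the pose commanded when the call began, along the tool's axes at that moment; what a row does not reach only later rows make up. A row lasts 1/12 s, in which the tool goes at most 41.7 mm and 7.16 degrees, less where a joint would pass 70% of its speed; a pose out of reach is approached as far as the arm can. A call with a gripper value outside its range is refused whole. "gripper" is the closure, from -1 (fully open) to 1 (shut), set as the call begins (left out, the last holds). The fingers move at their own pace and stop on an object; "force" is the grip in N (left out, the last holds). Time passes only in rows, so rows that repeat a pose let the fingers close. It gives the time, the measured TCP pose, the force, the opening and the grip force at its end, in the units of the state.
- get_obs(): the state, without advancing time (a new reading comes with each control period).
- get_image(name): name is "scene" or "side" or "wrist"; returns (picture, depth): 400x640x3 uint8, blue, green, red; 400x640 float32, m along the optical axis (not along the pixel's ray), 0 where there is no reading.
- calibration(name): a dict with "fx", "fy", "cx", "cy" (pixels), "pose" (4x4, takes a point from camera to world coordinates). Camera axes: x right, y up, looking along -z (the intrinsics and any distortion apply to the point x, -y, -z); pixel columns grow to the right and rows downward; lengths in m; the calibration is good to about 2 mm. The wrist camera is an equidistant fisheye: a pixel r from the principal point sees the ray r / f radians off the axis. A picture is of the moment at which its call begins: read the wrist's pose just before it. calibration takes no time and is no camera call; for the wrist camera it gives the pose at the moment of the call.
- finish_job(): hands the job in; it is judged then, once.
The state is a dict: "t": time; "q": joint angles; "dq": joint speeds; "effort": joint torques, N m; "tool_pos": TCP position; "tool_rot": TCP orientation; "contact_force": force on the tool from outside, world axes, zero at the start; "wrist_torque": the same for the moment, N m; "opening": finger opening in m; "grip_force": force on a finger pad.
Only numpy, scipy, OpenCV 4.12 (cv2) and the standard library are available. Lean on these libraries where they do the work, as an engineer would, in place of code of your own. Each camera call takes 0.05 s, during which the arm holds its last target. There are 200 camera calls.

### The job

Turn the UV box's timer back to zero so that the lamps are off, then swing the lid up and back until it stands open by itself. Move the cured sensor heads from the chamber to the aluminium tray and lay all the fresh heads from the bench flat on the chamber floor, window up and none on top of another. Then close the lid fully and only then set the timer pointer to the red set marker; never have the timer running with the lid open.

Things in the scene. Friction and masses are not known exactly. Their poses are not given: they have to be found in the camera images.
- uv_box: White UV curing box, fixed. Origin on the table under its chamber part; x points from front to hinge (away from the robot), y to the console, z up. Chamber inside: x -80 to 58 mm, y -95 to 95 mm, walls 8 mm (rear 30 mm), floor 24 mm and rim 76 mm above the table. The console is a solid block at the +y side (y 103 to 188 mm, x -88 to 88 mm), its flat top at 76 mm. Front face at x = -88 mm
- uv_lid (a joint): Lid, white with an amber window, 176 x 206 x 12 mm, on the rim (top at 88 mm), hinged at its far (+x) edge: 0 shut, grows as it opens, stop at 1.75 rad (leaning back past upright). A gas strut at the -y side makes it bistable: let go above about 1.0 rad it rises slowly to the stop and stays, below about 0.7 rad it sinks slowly shut. Under 2 N at the handle moves it
- lid_handle (a point): Middle of the lid's handle: a round steel bar 12 mm thick and 110 mm long along the box's y, standing 40 mm in front of the lid's front edge (34 mm clear gap), 216 mm from the hinge line; moves with the lid. At 0 it is level with the hinge, 82 mm above the table
- lid_hinge (a point): Middle of the lid's hinge line, which runs along the box's y, 82 mm above the table (fixed to the box; axes as uv_box)
- knob_grip (a point): On the vertical axis of the black timer knob on the console, at grip height 95 mm above the table (box x = -20, y = 145 mm). The knob is a disc 51 mm across with an upright bar 46 mm long and 12 mm thick on it, from 83 to 108 mm above the table, to be pinched from above. The point turns with the knob, its x axis along the bar to the pointer end, which has a white line
- timer_knob (a joint): Timer angle in rad, growing clockwise seen from above: 0 at its stop (zero, lamps off, pointer on the green mark), 4.71 at the other stop; above 0 the lamps are lit. At angle t the pointer points 135 degrees minus t from the box's x axis towards its y axis. Stays where it is left; light friction (0.03 N m)
- set_marker (a joint): Angle of the red set marker on the ring round the knob, on the same scale as timer_knob; it does not move
- knob_pointer (a point): Tip of the knob's pointer, 30 mm from the knob's axis, turns with the knob
- marker_tab (a point): Point on the red tab of the set marker, 30 mm from the knob's axis: the pointer is on the marker where the two points meet
- tray: Flat aluminium tray for the cured heads, 150 x 112 mm outside (x by y), fixed, on feet; inside 144 x 106 mm, black rubber floor 12 mm and rim 20 mm above the table, rim 3 mm thick. Origin on the table under its centre. Mind the fixed monitor left of it: its upright screen runs from about x 0.53, y 0.22 to x 0.19, y 0.59, from 0.26 to 0.57 m above the table
- fresh_1: Fresh sensor head, a black disc with a dark window in its top, 44 mm across and 16 mm high (0.12 kg); origin at the centre of its underside, z up through the window; grip it across its round side. It starts on the bench and belongs in the chamber; may be absent
- fresh_2: Fresh sensor head, a black disc with a dark window in its top, 44 mm across and 16 mm high (0.12 kg); origin at the centre of its underside, z up through the window; grip it across its round side. It starts on the bench and belongs in the chamber; may be absent
- fresh_3: Fresh sensor head, a black disc with a dark window in its top, 44 mm across and 16 mm high (0.12 kg); origin at the centre of its underside, z up through the window; grip it across its round side. It starts on the bench and belongs in the chamber; may be absent
- cured_1: Cured sensor head, looks like the fresh ones but starts inside the chamber, 44 mm across and 16 mm high (0.12 kg); origin at the centre of its underside, z up through the window; grip it across its round side. It belongs on the tray; may be absent
- cured_2: Cured sensor head, looks like the fresh ones but starts inside the chamber, 44 mm across and 16 mm high (0.12 kg); origin at the centre of its underside, z up through the window; grip it across its round side. It belongs on the tray; may be absent
There are look-alikes about, which are no part of the job. Leave any brown or orange look-alike of the fresh_3 alone.

How it is judged:
On the way, in this order (a step that is already met when the one before it is completed fails the run):
1. the timer is back at zero while the lid is still shut (value of joint timer_knob below 0.12 rad and value of joint uv_lid below 0.05 rad), for 0.2 s.
2. the lid stands open by itself, let go (value of joint uv_lid above 1.3 rad and contact force between the fingers and uv_lid below 0.3 N and value of joint timer_knob below 0.12 rad), for 0.4 s.
3. with the lid open, the cured heads lie on the tray and the fresh heads flat on the chamber floor (value of joint uv_lid above 1 rad and x of fresh_1 in the frame of uv_box between -0.064 and 0.042 m and y of fresh_1 in the frame of uv_box between -0.079 and 0.079 m and z of fresh_1 in the frame of uv_box between 0.018 and 0.03 m and angle between each of fresh_1, fresh_2, fresh_3, cured_1, cured_2's own z axis and vertical below 0.12 rad and linear speed of each of fresh_1, fresh_2, fresh_3, cured_1, cured_2 below 0.02 m/s and x of fresh_2 in the frame of uv_box between -0.064 and 0.042 m and y of fresh_2 in the frame of uv_box between -0.079 and 0.079 m and z of fresh_2 in the frame of uv_box between 0.018 and 0.03 m and x of fresh_3 in the frame of uv_box between -0.064 and 0.042 m and y of fresh_3 in the frame of uv_box between -0.079 and 0.079 m and z of fresh_3 in the frame of uv_box between 0.018 and 0.03 m and x of cured_1 in the frame of tray between -0.055 and 0.055 m and y of cured_1 in the frame of tray between -0.036 and 0.036 m and z of cured_1 in the frame of tray between 0.006 and 0.018 m and x of cured_2 in the frame of tray between -0.055 and 0.055 m and y of cured_2 in the frame of tray between -0.036 and 0.036 m and z of cured_2 in the frame of tray between 0.006 and 0.018 m), for 0.2 s.
4. the lid is shut, the timer still at zero (all of step 1 and x of fresh_1 in the frame of uv_box between -0.064 and 0.042 m and y of fresh_1 in the frame of uv_box between -0.079 and 0.079 m and z of fresh_1 in the frame of uv_box between 0.018 and 0.03 m and angle between each of fresh_1, fresh_2, fresh_3's own z axis and vertical below 0.12 rad and linear speed of each of fresh_1, fresh_2, fresh_3 below 0.02 m/s and x of fresh_2 in the frame of uv_box between -0.064 and 0.042 m and y of fresh_2 in the frame of uv_box between -0.079 and 0.079 m and z of fresh_2 in the frame of uv_box between 0.018 and 0.03 m and x of fresh_3 in the frame of uv_box between -0.064 and 0.042 m and y of fresh_3 in the frame of uv_box between -0.079 and 0.079 m and z of fresh_3 in the frame of uv_box between 0.018 and 0.03 m), for 0.2 s.
5. the timer pointer is on the red set marker, the lid shut (value of joint uv_lid below 0.05 rad and horizontal distance between knob_pointer and marker_tab below 0.0045 m), for 0.2 s.
At the end, for the whole second after the job is handed in: lid shut (below 0.05 rad); timer pointer within 4.5 mm (0.15 rad) of the set marker; every fresh head flat (within 0.12 rad), window up, on the chamber floor; every cured head flat on the tray floor inside its rim; all at rest (all of step 5 and x of fresh_1 in the frame of uv_box between -0.064 and 0.042 m and y of fresh_1 in the frame of uv_box between -0.079 and 0.079 m and z of fresh_1 in the frame of uv_box between 0.018 and 0.03 m and angle between each of fresh_1, fresh_2, fresh_3, cured_1, cured_2's own z axis and vertical below 0.12 rad and linear speed of each of fresh_1, fresh_2, fresh_3, cured_1, cured_2 below 0.02 m/s and x of fresh_2 in the frame of uv_box between -0.064 and 0.042 m and y of fresh_2 in the frame of uv_box between -0.079 and 0.079 m and z of fresh_2 in the frame of uv_box between 0.018 and 0.03 m and x of fresh_3 in the frame of uv_box between -0.064 and 0.042 m and y of fresh_3 in the frame of uv_box between -0.079 and 0.079 m and z of fresh_3 in the frame of uv_box between 0.018 and 0.03 m and x of cured_1 in the frame of tray between -0.055 and 0.055 m and y of cured_1 in the frame of tray between -0.036 and 0.036 m and z of cured_1 in the frame of tray between 0.006 and 0.018 m and x of cured_2 in the frame of tray between -0.055 and 0.055 m and y of cured_2 in the frame of tray between -0.036 and 0.036 m and z of cured_2 in the frame of tray between 0.006 and 0.018 m and velocity of joint timer_knob below 0.05 rad/s); the robot touches nothing.
It fails at once if the timer is running (above 0.25 rad) with the lid open (above 0.15 rad) (value of joint timer_knob above 0.25 rad and value of joint uv_lid above 0.15 rad).
Of cured_1, cured_2 only 1 to 2 are there at a start; the rules pass over those that are not, and their reading is None.
Of fresh_1, fresh_2, fresh_3 only 2 to 3 are there at a start; the rules pass over those that are not, and their reading is None.
At some moment in a run one of cured_1, cured_2 may be knocked a few centimetres aside while the robot is not near it.
It also fails if it takes over 200 s, if anything falls off the work surface, if the arm or the gripper's body presses on something with over 40 N, if the wrist force passes 120 N, or if a joint passes its speed limit or range.

## Working session

There is one attempt and no reset: what is moved stays moved. The work goes in short steps, Python scripts to look and compute and a tool call to move; the robot and the scene stay as the last step left them, time stands still between calls to the robot, and variables do not carry over. Pictures are saved under pics/ and viewed, at most 14 in all, crops included, and the job is handed in when it is done.

Besides the shell and the picture viewer there is one more tool, called after "Emit:" as name(argument=value, ...) on one line, values as JSON. arm_command: Moves the arm, as the interface text tells. Its arguments: {"type":"object","properties":{"plan":{"type":"array"},"gripper":{"type":"number"},"force":{"type":"number"}},"required":["plan"]}

```bash
mkdir -p pics
cat > h.py <<'E'
import numpy as np, cv2
from scipy.spatial.transform import Rotation as R
from station import *
def grab(n,save=None):
    c=calibration(n); im,d=get_image(n)
    np.savez(f'{n}.npz',im=im,d=d,**{k:c[k] for k in('fx','fy','cx','cy','pose')})
    if save: cv2.imwrite(f'pics/{save}.png',im)
    return im,d,c
def load(n): return np.load(f'{n}.npz')
def ray(c,u,v,n):
    x=(u-c['cx'])/c['fx'];y=(v-c['cy'])/c['fy']
    if n=='wrist':
        r=np.hypot(x,y);s=np.tan(r)/r if r>1e-9 else 1;x*=s;y*=s
    return np.array([x,-y,-1.])
def px(n,u,v,z=None,c=None):
    """world point of pixel: by depth, or on plane z"""
    c=load(n) if c is None else c
    P=c['pose'];r=ray(c,u,v,n)
    if z is None: return P[:3,:3]@(r*c['d'][int(v),int(u)])+P[:3,3]
    w=P[:3,:3]@r; return P[:3,3]+w*(z-P[2,3])/w[2]
def tocmd(pos,rot=None):
    """shift(cm)/rotvec in tool axes from the present pose to TCP pos, Rotation rot"""
    o=get_obs();T=R.from_rotvec(o['tool_rot'])
    s=T.inv().apply(np.array(pos)-o['tool_pos'])*100
    t=(T.inv()*rot).as_rotvec() if rot is not None else np.zeros(3)
    return np.round(s,2),np.round(t,3)
def down(yaw): # tool down, tool y (closing) at yaw from world x
    y=np.array([np.cos(yaw),np.sin(yaw),0]);z=np.array([0,0,-1.]);x=np.cross(y,z)
    return R.from_matrix(np.c_[x,y,z])
E
python3 - <<'E'
from h import *
o=get_obs();print(o,tcp_to_grasp)
print(R.from_rotvec(o['tool_rot']).as_matrix().round(3))
for n in('scene','side','wrist'):
    im,d,c=grab(n,n+'0');print(n,{k:np.round(v,3) for k,v in c.items()})
E
```

```text
{'t': 0.0, 'q': array([-1.38905119e+00,  5.33883488e-02,  1.61431068e+00, -3.04540629e-05,
        1.47598486e+00, -1.18988260e-01]), 'dq': array([ 2.57079261e-04, -6.20554767e-05, -1.22088638e-03,  7.08049488e-05,
        1.65100561e-03,  2.88846739e-03]), 'effort': array([-1.36506169e-03, -3.93677938e+01, -3.70177209e+01, -2.31283093e-04,
        6.94130940e-03,  6.93903985e-06]), 'tool_pos': array([ 0.18509376, -0.59668426,  0.40343315]), 'tool_rot': array([-3.10407721e+00, -4.70304343e-01,  1.50552543e-04]), 'contact_force': array([ 0.858202  ,  0.30389672, -0.23251739]), 'wrist_torque': array([-0.00207442, -0.0382179 ,  0.00696199]), 'grip_force': 0.0, 'opening': 0.085712084794599} 0.1547
[[ 0.955  0.296 -0.   ]
 [ 0.296 -0.955  0.002]
 [ 0.    -0.002 -1.   ]]
scene {'fx': np.float64(484.719), 'fy': np.float64(484.719), 'cx': np.float64(314.724), 'cy': np.float64(189.587), 'pose': array([[-0.691,  0.359, -0.628, -0.121],
       [-0.723, -0.359,  0.59 ,  0.587],
       [-0.014,  0.861,  0.508,  0.636],
       [ 0.   ,  0.   ,  0.   ,  1.   ]])}
side {'fx': np.float64(425.085), 'fy': np.float64(425.085), 'cx': np.float64(322.863), 'cy': np.float64(200.233), 'pose': array([[-0.848, -0.276,  0.452,  0.967],
       [ 0.53 , -0.479,  0.7  ,  0.61 ],
       [ 0.024,  0.833,  0.553,  0.611],
       [ 0.   ,  0.   ,  0.   ,  1.   ]])}
wrist {'fx': np.float64(309.707), 'fy': np.float64(309.707), 'cx': np.float64(318.754), 'cy': np.float64(201.35), 'pose': array([[ 0.296,  0.91 ,  0.29 ,  0.259],
       [-0.955,  0.283,  0.088, -0.575],
       [-0.002, -0.303,  0.953,  0.372],
       [ 0.   ,  0.   ,  0.   ,  1.   ]])}
```

View pics/scene0.png

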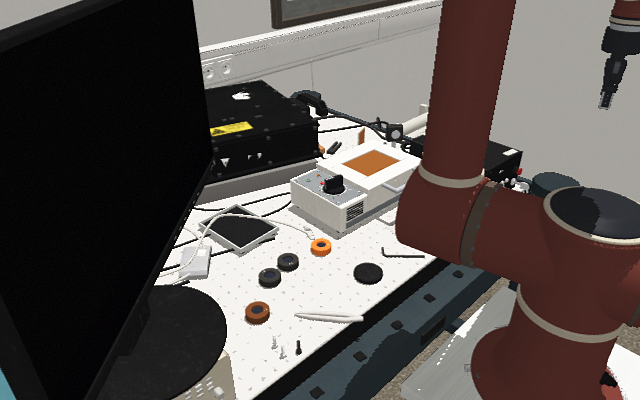

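View pics/side0.png

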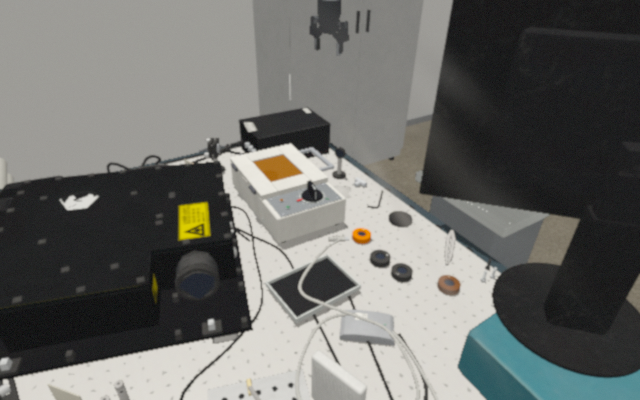

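Scene: the UV box is at (370,175) with its knob at (334,183), and the tray is at (238,228). Black discs sit at (270,277) and (288,261), plus a wider flat one at (368,272). An orange look-alike is at (321,247) and a brown one at (257,313). Next I measure these and enlarge.

Run:
```python
from h import *
for n,pts in {'scene':dict(a=(270,274),b=(288,258),big=(368,270),orange=(321,243),brown=(257,309),knob=(334,178),con=(310,195),tray=(238,228),lid=(370,165)),
 'side':dict(a=(401,270),b=(379,256),big=(400,217),tray=(313,287),lid=(275,163),con=(330,208))}.items():
    for k,(u,v) in pts.items(): print(n,k,px(n,u,v).round(4))
# box fit: points with height of lid top/console top
for n in('scene','side'):
    c=load(n);H,W=c['d'].shape
    vv,uu=np.mgrid[:H,:W]
    x=(uu-c['cx'])/c['fx'];y=(vv-c['cy'])/c['fy'];d=c['d']
    P=np.stack([x*d,-y*d,-d],-1)@c['pose'][:3,:3].T+c['pose'][:3,3]
    ok=(d>0)
    b=(P[...,0]>.3)&(P[...,0]<.95)&(abs(P[...,1])<.5)
    for nm,lo,hi in(('lid',.083,.093),('con',.071,.081),('tray',.006,.024)):
        m=(ok&b&(P[...,2]>lo)&(P[...,2]<hi)).astype(np.uint8)
        m=cv2.morphologyEx(m,cv2.MORPH_OPEN,np.ones((3,3)))
        k,l,s,_=cv2.connectedComponentsWithStats(m)
        for i in [i for i in np.argsort(-s[1:,4])[:4]+1 if s[i,4]>150]:
            q=P[l==i];r=cv2.minAreaRect(q[:,:2].astype(np.float32)*1000)
            print(n,nm,s[i],np.round(r[0],1),np.round(r[1],1),round(r[2],1),q[:,2].mean().round(4))
im=load('scene')['im'];s=load('side')['im']
A=cv2.resize(im[140:230,280:440],(800,450),interpolation=cv2.INTER_CUBIC)
cv2.imwrite('pics/c1.png',A)
B=cv2.resize(s[140:290,230:430],(800,600),interpolation=cv2.INTER_CUBIC)
cv2.imwrite('pics/c2.png',B)
```

```text
scene a [0.475  0.1504 0.0139]
scene b [0.4885 0.0921 0.0132]
scene big [0.3518 0.0014 0.0098]
scene orange [0.4781 0.0081 0.0125]
scene brown [0.4202 0.2253 0.0106]
scene knob [ 0.5374 -0.0914  0.1086]
scene con [ 0.5764 -0.0534  0.0639]
scene tray [0.6484 0.1015 0.013 ]
scene lid [ 0.5499 -0.23    0.0852]
side a [0.4745 0.152  0.0123]
side b [0.9666 0.6099 0.6109]
side big [0.35   0.0042 0.0092]
side tray [0.6558 0.1027 0.0139]
side lid [ 0.5501 -0.2659  0.084 ]
side con [ 0.5188 -0.052   0.0605]
scene lid [ 316  140  104   52 2856] [ 535.7 -242.1] [218.3 228.7] 87.1 0.0873
scene con [ 290  168   93   41 1365] [ 561.  -115.9] [132.9 180.9] 88.7 0.0767
scene tray [ 208  216   71   37 1654] [646.8  98.2] [141.2 115.2] 4.2 0.0131
scene tray [172 245  40  39 677] [599.9 233.1] [ 53.5 128.8] 29.0 0.0165
scene tray [197 174 100  29 570] [773.9 -22.6] [269.   11.3] 72.5 0.0149
scene tray [295 198 104  35 492] [ 505.5 -111.1] [250.9 125.6] 49.1 0.017
side lid [ 231  145   96   52 2746] [ 556.  -239.1] [214.1 197.2] 86.1 0.0871
side lid [485 356  47  44 269] [551.9 450. ] [76.8  4. ] 88.9 0.0881
side con [ 260  181   85   40 1548] [563.  -95.1] [ 91.6 178.1] 87.8 0.0764
side con [464 342  60  58 336] [551.6 426.9] [106.4   3.9] 88.6 0.076
side con [202 320  20  17 228] [869.4 150.2] [24.5 29.2] 74.4 0.0768
side tray [ 301  255   60   50 1831] [628.6  97.5] [100.  115.1] 3.3 0.0127
side tray [ 265  263   59   60 1513] [679.7  99.8] [101.1 114.8] 3.3 0.0132
side tray [ 251  371   46   29 1026] [815.  250.1] [50.2 68.4] 63.0 0.012
side tray [339 315  55  28 938] [627.4 237.1] [43.1 94.7] 48.9 0.0166
```

View pics/c2.png

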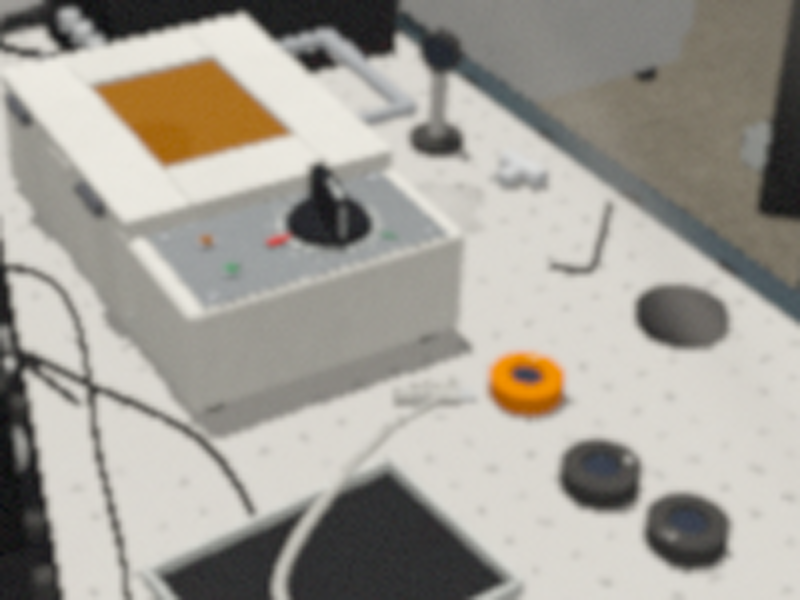

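Both windowed black heads are clear at side (380,257) and (402,272). The wide dark disc at (400,217) has no window and isn't head-shaped, so it's a look-alike. I move above the scene for a wrist view.

Emit:
arm_command(plan=[[[3, -2.7, -0.4, 0, 0, 0.03], [6.2, -5.6, -0.7, 0, 0, 0.06], [9.4, -8.5, -1.1, 0, 0, 0.09], [12.6, -11.4, -1.5, 0, 0, 0.12], [15.8, -14.3, -1.9, 0, 0, 0.15], [19, -17.2, -2.3, 0, 0, 0.18], [22.2, -20.1, -2.7, 0, 0, 0.21], [25.4, -23, -3, 0, 0, 0.24], [28.6, -25.9, -3.5, 0, 0, 0.26], [31.8, -28.8, -4, 0, 0, 0.28], [35, -31.7, -4.3, 0, 0, 0.3], [38, -34.5, -4.5, 0, 0, 0.3]]])

```text
t: 1.15
tool_pos: [0.4381, -0.167, 0.4491]
tool_rot: [3.141, -0.0, 0.001]
contact_force: [0.4, -0.7, 0.4]
opening: 0.0854
grip_force: 0.0
```

Emit:
arm_command(plan=[[[0, 0, 0, 0, 0, 0], [0, 0, 0, 0, 0, 0], [0, 0, 0, 0, 0, 0]]])

```text
t: 1.4
tool_pos: [0.4376, -0.169, 0.4484]
tool_rot: [3.141, 0.002, -0.001]
contact_force: [-0.5, -0.7, 0.4]
opening: 0.0855
grip_force: 0.0
```

Run:
```python
from h import *
im,d,c=grab('wrist','w1');print(get_obs()['tool_pos'],get_obs()['q'].round(2))
for n in ('scene','side'): grab(n,n+'1')
```

```text
[ 0.43736173 -0.16964606  0.44834639] [-0.53 -0.36  1.91 -0.    1.59  1.04]
```

View pics/w1.png

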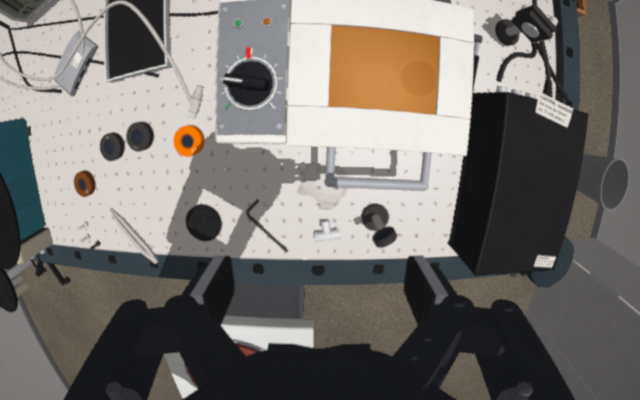

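Wrist view: knob at (248,84), with the pointer's white line pointing left near (228,80). The red tab is at (248,53) and the green mark near (225,103). The lid's front corners are about (287,143) and (466,153), and the handle bar runs from (330,184) to (428,187). A cured head shows through the window at (420,77).

Run:
```python
from h import *
c=load('wrist')
for k,(u,v,z) in dict(fl=(287,143,.088),fr=(466,153,.088),rr=(473,9,.088),cfl=(217,137,.076),cfr=(287,143,.088),hl=(330,184,.088),hr=(428,187,.088),knob=(248,84,.083),knobtop=(246,82,.108),tip=(226,80,.108),mark=(248,53,.078),a=(112,146,.016),b=(139,136,.016),o=(188,141,.016)).items(): print(k,px('wrist',u,v,z).round(4),px('wrist',u,v).round(4))
im=c['im']
A=cv2.resize(im[0:200,200:480],(784,560),interpolation=cv2.INTER_CUBIC);cv2.imwrite('pics/c3.png',A)
B=cv2.resize(im[40:130,205:295],(600,600),interpolation=cv2.INTER_CUBIC);cv2.imwrite('pics/c4.png',B)
```

```text
fl [ 0.4751 -0.1366  0.088 ] [ 0.4752 -0.1367  0.0887]
fr [ 0.4687 -0.3404  0.088 ] [ 0.4586 -0.3776  0.0161]
rr [ 0.6402 -0.346   0.088 ] [ 6.740e-01 -3.932e-01 -4.000e-04]
cfl [ 0.4827 -0.0548  0.076 ] [ 0.4826 -0.0544  0.0748]
cfr [ 0.4751 -0.1366  0.088 ] [ 0.4752 -0.1367  0.0887]
hl [ 0.4299 -0.1828  0.088 ] [ 0.4299 -0.1828  0.0882]
hr [ 0.4273 -0.2956  0.088 ] [ 0.4264 -0.297   0.0845]
knob [ 0.5402 -0.0945  0.083 ] [ 0.5383 -0.1001  0.1077]
knobtop [ 0.5404 -0.0982  0.108 ] [ 0.5405 -0.0979  0.1069]
tip [ 0.5439 -0.0773  0.108 ] [ 0.544  -0.0769  0.1068]
mark [ 0.5756 -0.0935  0.078 ] [ 0.5755 -0.0936  0.0787]
a [0.4749 0.144  0.016 ] [0.4746 0.1457 0.0137]
b [0.486 0.09  0.016] [0.4856 0.0936 0.0105]
o [0.4736 0.009  0.016 ] [0.4731 0.0112 0.0111]
```

View pics/c4.png

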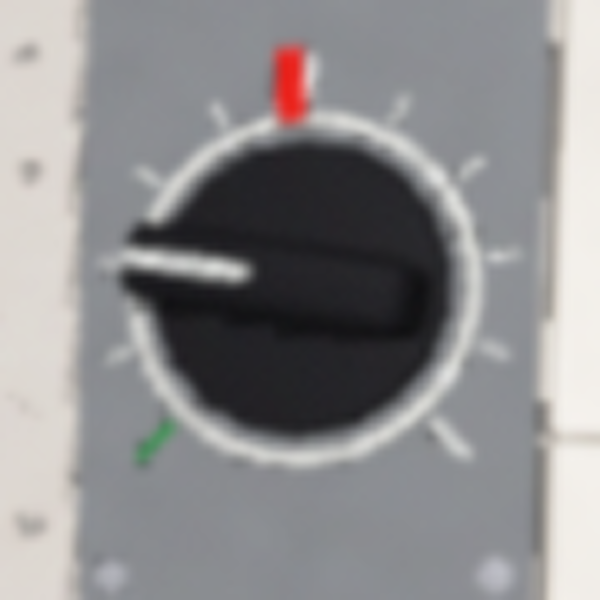

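The box yaw comes out at about -0.03, with its origin near (0.557,-0.241). The knob is at (0.5415,-0.096), the pointer at world ≈82° (t≈0.89), and the marker at world ≈4°. I go above the knob with the pads across the bar.

Emit:
arm_command(plan=[[[0.9, -0.6, 1.2, 0, 0, -0.12], [1.8, -1.2, 2.4, 0, 0, -0.24], [2.7, -1.8, 3.6, 0, 0, -0.36], [3.6, -2.4, 4.8, 0, 0, -0.48], [4.5, -3.1, 6, 0, 0, -0.6], [5.4, -3.7, 7.2, 0, 0, -0.72], [6.3, -4.3, 8.4, 0, 0, -0.84], [7.2, -4.9, 9.6, 0, 0, -0.96], [8.1, -5.5, 10.8, 0, 0, -1.08], [9, -6.2, 12, 0, 0, -1.2], [9.7, -6.8, 13.2, 0, 0, -1.32], [10.4, -7.4, 14.5, 0, 0, -1.43]]], gripper=0.3, force=30)

```text
t: 2.55
tool_pos: [0.5418, -0.0964, 0.3032]
tool_rot: [2.368, 2.064, -0.0]
contact_force: [-0.8, 0.4, -0.2]
opening: 0.03
grip_force: 0.0
```

Emit:
arm_command(plan=[[[0, 0, 0, 0, 0, 0], [0, 0, 0, 0, 0, 0], [0, 0, 0, 0, 0, 0]]])

```text
t: 2.8
tool_pos: [0.5415, -0.096, 0.3043]
tool_rot: [2.375, 2.056, -0.0]
contact_force: [-0.2, 0.2, -0.4]
opening: 0.0299
grip_force: 0.0
```

Run:
```python
from h import *
grab('wrist','w2');o=get_obs();print(o['tool_pos'],o['q'].round(2),R.from_rotvec(o['tool_rot']).as_matrix().round(3))
c=load('wrist');cv2.imwrite('pics/c5.png',cv2.resize(c['im'][100:400,160:480],(640,600)))
```

```text
[ 0.54158365 -0.09595678  0.30475637] [-0.31 -0.04  1.88 -0.    1.3  -0.17] [[ 0.143  0.99   0.001]
 [ 0.99  -0.143 -0.001]
 [-0.     0.001 -1.   ]]
```

View pics/c5.png

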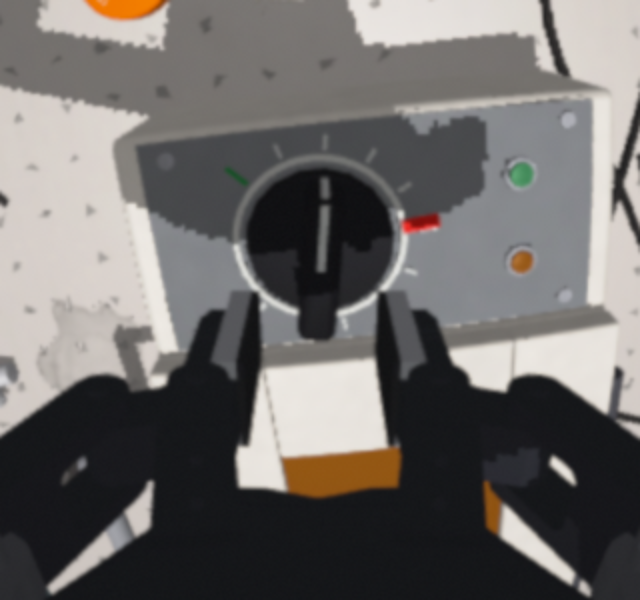

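The bar sits centred between the pads and the white line points up-image. I lower onto it and close. Red tab at crop (420,223), ring centre about (320,236).

Emit:
arm_command(plan=[[[0, 0, 1, 0, 0, 0], [0, 0, 2, 0, 0, 0], [0, 0, 3, 0, 0, 0], [0, 0, 4, 0, 0, 0], [0, 0, 4.4, 0, 0, 0], [0, 0, 4.4, 0, 0, 0], [0, 0, 4.4, 0, 0, 0]]])

```text
t: 3.43
tool_pos: [0.5415, -0.0948, 0.2591]
tool_rot: [-2.371, -2.06, 0.001]
contact_force: [-1.0, -0.2, -0.2]
opening: 0.03
grip_force: 0.0
```

Emit:
arm_command(plan=[[[0, 0, 0, 0, 0, 0], [0, 0, 0, 0, 0, 0], [0, 0, 0, 0, 0, 0], [0, 0, 0, 0, 0, 0], [0, 0, 0, 0, 0, 0], [0, 0, 0, 0, 0, 0]]], gripper=1, force=25)

```text
t: 3.93
tool_pos: [0.542, -0.0949, 0.2604]
tool_rot: [2.37, 2.06, 0.002]
contact_force: [2.0, 0.9, 0.8]
opening: 0.0112
grip_force: 31.1
```

Run:
```python
from h import *
for k,(u,v,z) in dict(cen=(320,218,.078),mark=(370,211.5,.078),t=(322,189,.108),r=(318.5,265,.108),green=(278,188,.076)).items(): print(k,px('wrist',u,v,z).round(4),px('wrist',u,v).round(4))
```

```text
cen [ 0.5425 -0.0938  0.078 ] [ 0.544  -0.0822  0.1088]
mark [ 0.5764 -0.0941  0.078 ] [ 0.5761 -0.0933  0.08  ]
t [ 0.5475 -0.0658  0.108 ] [ 0.5468 -0.0725  0.0835]
r [ 0.5387 -0.1126  0.108 ] [ 0.5386 -0.1131  0.1071]
green [ 0.5179 -0.0696  0.076 ] [ 0.518  -0.0695  0.0766]
```

Emit:
arm_command(plan=[[[0, 0, 0, 0, 0, -0.08], [0, 0, 0, 0, 0, -0.17], [0, 0, 0, 0, 0, -0.26], [0, 0, 0, 0, 0, -0.35], [0, 0, 0, 0, 0, -0.44], [0, 0, 0, 0, 0, -0.53], [0, 0, 0, 0, 0, -0.62], [0, 0, 0, 0, 0, -0.71], [0, 0, 0, 0, 0, -0.79], [0, 0, 0, 0, 0, -0.85], [0, 0, 0, 0, 0, -0.9], [0, 0, 0, 0, 0, -0.92]]])

```text
t: 4.93
tool_pos: [0.5425, -0.0948, 0.2604]
tool_rot: [1.208, 2.896, 0.003]
contact_force: [5.0, 1.7, -0.6]
opening: 0.0113
grip_force: 34.0
```

Emit:
arm_command(plan=[[[0, 0, 0, 0, 0, 0], [0, 0, 0, 0, 0, 0], [0, 0, 0, 0, 0, 0]]])

```text
t: 5.18
tool_pos: [0.5425, -0.0948, 0.2604]
tool_rot: [1.211, 2.895, 0.003]
contact_force: [4.9, 2.3, -1.6]
opening: 0.0115
grip_force: 33.2
```

Run:
```python
from h import *
o=get_obs();print(o['tool_pos'],o['wrist_torque'],o['q'].round(2),R.from_rotvec(o['tool_rot']).as_matrix().round(3))
M=R.from_rotvec(o['tool_rot']).as_matrix();print(np.degrees(np.arctan2(M[1,0],M[0,0])))
```

```text
[ 0.54246727 -0.09480006  0.26044726] [ 0.31021667 -0.82612726 -0.42748698] [-0.31  0.01  1.91  0.    1.22 -1.09] [[-0.702  0.712  0.004]
 [ 0.712  0.702  0.001]
 [-0.003  0.003 -1.   ]]
134.6088057127165
```

The knob is at its stop (wrist torque 0.43 N m, tool x at 134.6°). I release, lift and go above the handle.

Emit:
arm_command(plan=[[[0, 0, 0, 0, 0, 0], [0, 0, 0, 0, 0, 0], [0, 0, 0, 0, 0, 0], [0, 0, -1.5, 0, 0, 0], [0, 0, -3.5, 0, 0, 0], [0, 0, -5.5, 0, 0, 0], [0, 0, -7, 0, 0, 0]]], gripper=0.3)

```text
t: 5.77
tool_pos: [0.5416, -0.095, 0.3312]
tool_rot: [1.21, 2.899, -0.0]
contact_force: [-0.6, -0.0, -0.6]
opening: 0.0297
grip_force: 0.0
```

Emit:
arm_command(plan=[[[-0.2, -1.8, 0, 0, 0, 0.08], [-0.5, -3.8, 0, 0, 0, 0.17], [-0.7, -5.8, 0, 0, 0, 0.26], [-0.9, -7.8, 0, 0, 0, 0.35], [-1.2, -9.8, 0, 0, 0, 0.44], [-1.4, -11.8, 0, 0, 0, 0.53], [-1.6, -13.6, 0, 0, 0, 0.62], [-1.8, -15.2, 0, 0, 0, 0.71], [-2, -16.6, 0, 0, 0, 0.79], [-2.1, -17.6, 0, 0, 0, 0.81], [-2.2, -18, 0, 0, 0, 0.81], [-2.2, -18, 0, 0, 0, 0.81]]])

```text
t: 6.77
tool_pos: [0.4288, -0.2376, 0.3297]
tool_rot: [-2.254, -2.188, 0.0]
contact_force: [0.1, 0.2, -0.3]
opening: 0.03
grip_force: 0.0
```

Run:
```python
from h import *
grab('wrist','w3');o=get_obs();print(o['tool_pos'],o['q'].round(2),R.from_rotvec(o['tool_rot']).as_matrix().round(3))
```

```text
[ 0.42911405 -0.23721623  0.32971107] [-0.66 -0.22  2.    0.    1.37 -0.63] [[ 0.029  1.     0.   ]
 [ 1.    -0.029  0.   ]
 [ 0.     0.    -1.   ]]
```

View pics/w3.png

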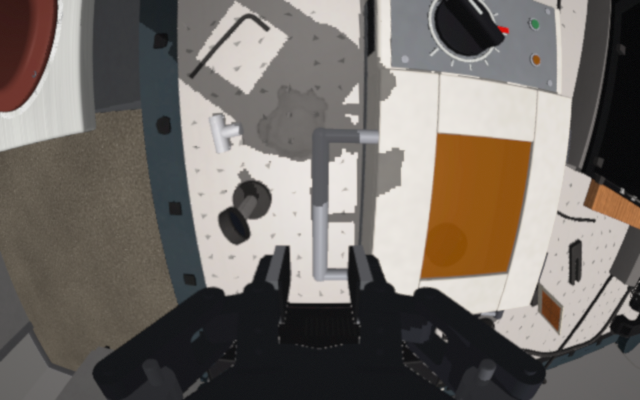

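Run:
```python
from h import *
for u,v in((320,150),(320,190),(320,250),(321,274),(321,133),(362,200),(313,230),(327,230)): print(u,v,px('wrist',u,v,.087).round(4),px('wrist',u,v).round(4))
```

```text
320 150 [ 0.4305 -0.1917  0.087 ] [ 0.4305 -0.1917  0.087 ]
320 190 [ 0.4297 -0.2201  0.087 ] [ 0.4297 -0.2199  0.0878]
320 250 [ 0.4284 -0.2673  0.087 ] [ 0.4284 -0.2673  0.0869]
321 274 [ 0.4285 -0.2886  0.087 ] [ 0.4286 -0.2884  0.0873]
321 133 [ 0.4315 -0.18    0.087 ] [ 0.4315 -0.1801  0.085 ]
362 200 [ 0.4596 -0.2284  0.087 ] [ 0.4683 -0.2483  0.0242]
313 230 [ 0.4237 -0.2506  0.087 ] [ 0.4236 -0.2512  0.0856]
327 230 [ 0.434  -0.2509  0.087 ] [ 0.434  -0.2519  0.0846]
```

The handle bar is centred between the fingers, with its measured middle at (0.429,-0.235) and top at 0.087. Lower and grip.

Emit:
arm_command(plan=[[[0.2, 0, 1.5, 0, 0, 0], [0.2, 0, 3.5, 0, 0, 0], [0.2, 0, 5.5, 0, 0, 0], [0.2, 0, 7.5, 0, 0, 0], [0.2, 0, 8.8, 0, 0, 0], [0.2, 0, 9.3, 0, 0, 0], [0.2, 0, 9.3, 0, 0, 0]]])

```text
t: 7.4
tool_pos: [0.4291, -0.2343, 0.2352]
tool_rot: [-2.25, -2.187, 0.001]
contact_force: [0.1, 0.6, -0.2]
opening: 0.0301
grip_force: 0.0
```

Emit:
arm_command(plan=[[[0, 0, 0, 0, 0, 0], [0, 0, 0, 0, 0, 0], [0, 0, 0, 0, 0, 0], [0, 0, 0, 0, 0, 0], [0, 0, 0, 0, 0, 0]]], gripper=1, force=25)

```text
t: 7.82
tool_pos: [0.4295, -0.2352, 0.2376]
tool_rot: [2.254, 2.187, 0.001]
contact_force: [-1.1, -0.4, 1.4]
opening: 0.0109
grip_force: 25.0
```

Run:
```python
from h import *
print(get_obs()['tool_pos'])
r=.216
for i in range(1,27):
    t=.05*i;print(round(t,2),'y %.1f z %.1f'%(100*r*(1-np.cos(t)),-100*r*np.sin(t)))
```

```text
[ 0.42948549 -0.23524787  0.23756315]
0.05 y 0.0 z -1.1
0.1 y 0.1 z -2.2
0.15 y 0.2 z -3.2
0.2 y 0.4 z -4.3
0.25 y 0.7 z -5.3
0.3 y 1.0 z -6.4
0.35 y 1.3 z -7.4
0.4 y 1.7 z -8.4
0.45 y 2.2 z -9.4
0.5 y 2.6 z -10.4
0.55 y 3.2 z -11.3
0.6 y 3.8 z -12.2
0.65 y 4.4 z -13.1
0.7 y 5.1 z -13.9
0.75 y 5.8 z -14.7
0.8 y 6.6 z -15.5
0.85 y 7.3 z -16.2
0.9 y 8.2 z -16.9
0.95 y 9.0 z -17.6
1.0 y 9.9 z -18.2
1.05 y 10.9 z -18.7
1.1 y 11.8 z -19.3
1.15 y 12.8 z -19.7
1.2 y 13.8 z -20.1
1.25 y 14.8 z -20.5
1.3 y 15.8 z -20.8
```

Emit:
arm_command(plan=[[[0, 0, -1.1, 0, 0, 0], [0, 0.1, -2.2, 0, 0, 0], [0, 0.2, -3.2, 0, 0, 0], [0, 0.4, -4.3, 0, 0, 0], [0, 0.7, -5.3, 0, 0, 0], [0, 1, -6.4, 0, 0, 0], [0, 1.3, -7.4, 0, 0, 0], [0, 1.7, -8.4, 0, 0, 0], [0, 2.2, -9.4, 0, 0, 0], [0, 2.6, -10.4, 0, 0, 0], [0, 3.2, -11.3, 0, 0, 0], [0, 3.8, -12.2, 0, 0, 0]]])

```text
t: 8.82
tool_pos: [0.4668, -0.2365, 0.3599]
tool_rot: [-2.252, -2.185, 0.006]
contact_force: [-9.7, -0.8, 4.1]
opening: 0.0111
grip_force: 24.8
```

Emit:
arm_command(plan=[[[0, 0.6, -0.9, 0, 0, 0], [0, 1.3, -1.7, 0, 0, 0], [0, 2, -2.5, 0, 0, 0], [0, 2.8, -3.3, 0, 0, 0], [0, 3.5, -4, 0, 0, 0], [0, 4.4, -4.7, 0, 0, 0], [0, 5.2, -5.4, 0, 0, 0], [0, 6.1, -6, 0, 0, 0], [0, 7.1, -6.5, 0, 0, 0], [0, 8, -7.1, 0, 0, 0], [0, 9, -7.5, 0, 0, 0], [0, 10, -7.9, 0, 0, 0]]])

```text
t: 9.82
tool_pos: [0.568, -0.2396, 0.441]
tool_rot: [2.253, 2.186, 0.0]
contact_force: [-4.0, -2.9, 6.3]
opening: 0.011
grip_force: 25.8
```

Emit:
arm_command(plan=[[[0, 0, 0, 0, 0, 0], [0, 0, 0, 0, 0, 0]]])

```text
t: 9.98
tool_pos: [0.568, -0.2395, 0.4409]
tool_rot: [2.251, 2.185, 0.001]
contact_force: [-3.3, -1.2, 7.0]
opening: 0.0112
grip_force: 26.0
```

Emit:
arm_command(plan=[[[0, 0, 0, 0, 0, 0], [0, 0, 0, 0, 0, 0], [0, 0, -1.5, 0, 0, 0], [0, 0, -4, 0, 0, 0], [0, 0, -7, 0, 0, 0], [0, -3, -8, 0, 0, 0], [0, -7, -8, 0, 0, 0], [0, -10, -8, 0, 0, 0], [0, -13, -8, 0, 0, 0], [0, -16, -8, 0, 0, 0], [0, -16, -8, 0, 0, 0]]], gripper=0.3)

```text
t: 10.9
tool_pos: [0.404, -0.2338, 0.519]
tool_rot: [2.256, 2.185, -0.001]
contact_force: [1.1, -1.0, -0.1]
opening: 0.0301
grip_force: 0.0
```

Emit:
arm_command(plan=[[[0, 0, 0, 0, 0, 0], [0, 0, 0, 0, 0, 0], [0, 0, 0, 0, 0, 0], [0, 0, 0, 0, 0, 0], [0, 0, 0, 0, 0, 0], [0, 0, 0, 0, 0, 0], [0, 0, 0, 0, 0, 0], [0, 0, 0, 0, 0, 0], [0, 0, 0, 0, 0, 0], [0, 0, 0, 0, 0, 0], [0, 0, 0, 0, 0, 0], [0, 0, 0, 0, 0, 0]]], gripper=-0.5)

```text
t: 11.9
tool_pos: [0.4072, -0.2345, 0.5178]
tool_rot: [2.254, 2.188, 0.0]
contact_force: [0.1, 0.4, 0.7]
opening: 0.0643
grip_force: 0.0
```

Run:
```python
from h import *
grab('wrist','w4');o=get_obs();print(o['tool_pos'],o['opening'])
grab('side','s4');grab('scene','sc4')
```

```text
[ 0.40720482 -0.23448565  0.51777013] 0.06394282579957103
```

View pics/w4.png

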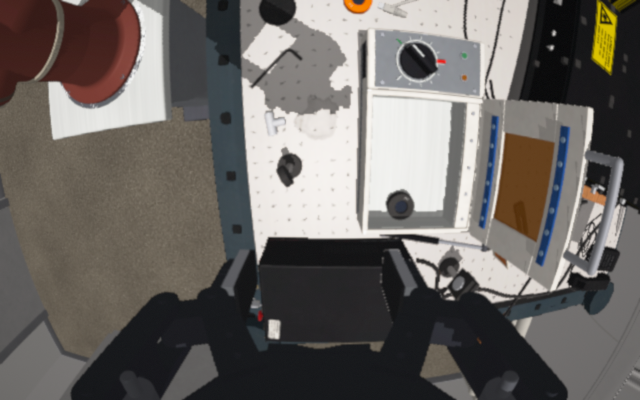

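The lid stands open in the view (leaning at the right). One cured head sits in the chamber at (400,205), and no second one is there.

Run:
```python
from h import *
def show(k,p): print(k,np.round(p,4))
for k,(u,v,z) in dict(cured=(400,204,.04),cfl=(361,91,.076),cfr=(357,232,.076)).items(): show(k,px('wrist',u,v,z)); show(k,px('wrist',u,v))
# head fits by depth: points with z band per camera near guesses
def cloud(n):
    c=load(n);H,W=c['d'].shape;vv,uu=np.mgrid[:H,:W].astype(float)
    x=(uu-c['cx'])/c['fx'];y=(vv-c['cy'])/c['fy'];d=c['d'].astype(float)
    if n=='wrist':
        r=np.hypot(x,y)+1e-9;s=np.tan(np.clip(r,0,1.5))/r;x=x*s;y=y*s
    return np.stack([x*d,-y*d,-d],-1)@c['pose'][:3,:3].T+c['pose'][:3,3],c['im'],d>0
for n,lst in {'wrist':[('cured',.520,-.285,.024)],'scene':[('A',.475,.147,0),('B',.487,.092,0),('O',.475,.009,0)],'side':[('A',.475,.147,0),('B',.487,.092,0),('O',.475,.009,0)]}.items():
    P,im,ok=cloud(n)
    for k,x,y,z0 in lst:
        m=ok&(np.hypot(P[...,0]-x,P[...,1]-y)<.04)&(P[...,2]>z0+.009)&(P[...,2]<z0+.022)
        q=P[m]
        if len(q)<10: print(n,k,len(q));continue
        ctr,r=cv2.minEnclosingCircle(q[:,:2].astype(np.float32));show((n,k,len(q),round(r,4)),ctr)
# box fits: front rim, hinge etc. from wrist
P,im,ok=cloud('wrist')
m=ok&(abs(P[...,2]-.0765)<.004)&(P[...,0]<.66)&(P[...,0]>.44)&(P[...,1]<0)&(P[...,1]>-.4)
r=cv2.minAreaRect(P[m][:,:2].astype(np.float32)*1000);print(m.sum(),r)
np.save('rim.npy',P[m])
```

```text
cured [ 0.5305 -0.3082  0.04  ]
cured [ 0.5317 -0.3096  0.0358]
cfl [ 0.4647 -0.1393  0.076 ]
cfl [ 0.4716 -0.1369  0.0251]
cfr [ 0.459  -0.3368  0.076 ]
cfr [ 0.4684 -0.3706 -0.0018]
('wrist', 'cured', 416, 0.0224) [ 0.5329 -0.3125]
('scene', 'A', 371, 0.0351) [0.4764 0.1422]
('scene', 'B', 274, 0.0288) [0.4842 0.1027]
('scene', 'O', 266, 0.0331) [0.4825 0.0118]
('side', 'A', 337, 0.0346) [0.4758 0.1414]
('side', 'B', 252, 0.0235) [0.4884 0.0975]
('side', 'O', 220, 0.0299) [0.4841 0.0131]
10061 ((546.1836547851562, -218.1698760986328), (329.1641845703125, 199.28794860839844), 87.69088745117188)
```

Cured head at (0.532,-0.3105), radius 22 mm as it should be. It lies near the -y wall, so I grip along x. I go above it and check.

Emit:
arm_command(plan=[[[-0.7, 1.2, 2, 0, 0, 0], [-1.4, 2.5, 4, 0, 0, 0], [-2.1, 3.8, 6.2, 0, 0, 0], [-2.8, 5.1, 8.4, 0, 0, 0], [-3.6, 6.4, 10.8, 0, 0, 0], [-4.4, 7.7, 13.2, 0, 0, 0], [-5.2, 9, 15.6, 0, 0, 0], [-6, 10.3, 17.8, 0, 0, 0], [-6.6, 11.4, 19.6, 0, 0, 0], [-7, 12.2, 20.8, 0, 0, 0], [-7.2, 12.7, 21.8, 0, 0, 0], [-7.2, 12.7, 21.8, 0, 0, 0]]], gripper=-0.35)

```text
t: 13.05
tool_pos: [0.532, -0.3101, 0.2969]
tool_rot: [-2.251, -2.185, 0.001]
contact_force: [-0.4, 0.3, 0.3]
opening: 0.0578
grip_force: 0.0
```

Emit:
arm_command(plan=[[[0, 0, 0, 0, 0, 0], [0, 0, 0, 0, 0, 0], [0, 0, 0, 0, 0, 0]]])

```text
t: 13.3
tool_pos: [0.5321, -0.3103, 0.3013]
tool_rot: [2.253, 2.186, 0.001]
contact_force: [0.2, 0.2, -0.4]
opening: 0.0579
grip_force: 0.0
```

Run:
```python
from h import *
grab('wrist','w5');o=get_obs();print(o['tool_pos'],o['opening'],o['q'].round(2))
cv2.imwrite('pics/c6.png',cv2.resize(load('wrist')['im'][150:400,120:520],(800,500)))
```

```text
[ 0.53203644 -0.31031411  0.30133563] 0.05759761064467008 [-0.65  0.11  1.73 -0.    1.3  -0.62]
```

View pics/c6.png

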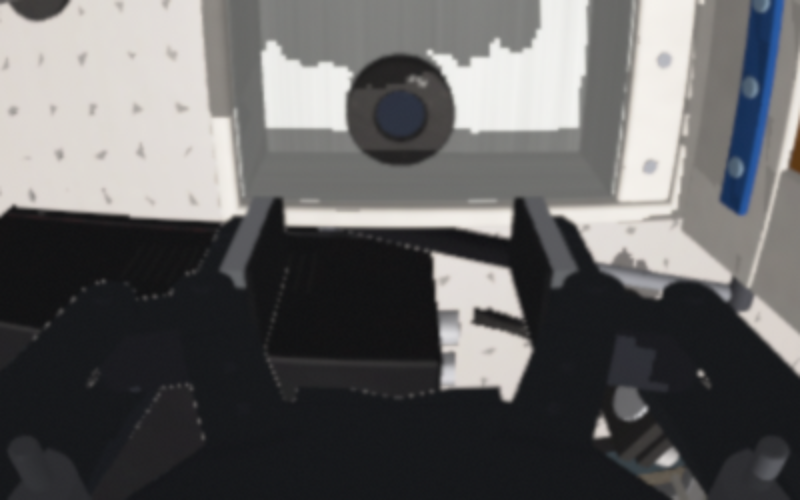

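Run:
```python
from h import *
print(px('wrist',320,205,.04),px('wrist',320,205))
print('blackbox',px('wrist',160,290),px('wrist',300,300),px('wrist',320,335))
c=load('wrist');d=c['d']
# head circle via Hough on grey
g=cv2.cvtColor(c['im'],cv2.COLOR_BGR2GRAY)
print(cv2.HoughCircles(g[150:250,260:380],cv2.HOUGH_GRADIENT,1,30,param1=100,param2=12,minRadius=22,maxRadius=32))
```

```text
[ 0.53306352 -0.31057576  0.04      ] [ 0.533045   -0.31204196  0.03558594]
blackbox [ 0.39246523 -0.37533278  0.06702384] [ 0.51495388 -0.38127993  0.06631225] [ 0.53060799 -0.38564467  0.10389906]
[[[59.5 53.5 26.8]]]
```

Emit:
arm_command(plan=[[[0, 0.1, 1.5, 0, 0, 0], [0, 0.1, 3.5, 0, 0, 0], [0, 0.1, 5.5, 0, 0, 0], [0, 0.1, 7.5, 0, 0, 0], [0, 0.1, 9, 0, 0, 0], [0, 0.1, 10, 0, 0, 0], [0, 0.1, 10.5, 0, 0, 0], [0, 0.1, 10.5, 0, 0, 0]]])

```text
t: 14.02
tool_pos: [0.5345, -0.311, 0.1971]
tool_rot: [2.25, 2.184, 0.003]
contact_force: [4.9, -0.9, 0.9]
opening: 0.0577
grip_force: 0.0
```

Emit:
arm_command(plan=[[[0, 0, 0, 0, 0, 0], [0, 0, 0, 0, 0, 0], [0, 0, 0, 0, 0, 0], [0, 0, 0, 0, 0, 0], [0, 0, 0, 0, 0, 0], [0, 0, 0, 0, 0, 0]]], gripper=1, force=40)

```text
t: 14.52
tool_pos: [0.5335, -0.3107, 0.1964]
tool_rot: [2.253, 2.186, 0.001]
contact_force: [0.3, 1.0, 6.1]
opening: 0.0417
grip_force: 40.5
```

Emit:
arm_command(plan=[[[0, 0, -1, 0, 0, 0], [0, 0, -2.5, 0, 0, 0], [0, 0, -4.5, 0, 0, 0], [0, 0, -7, 0, 0, 0], [0, 0, -9.5, 0, 0, 0], [0, 0, -12, 0, 0, 0], [0, 0, -14, 0, 0, 0], [0, 0, -15, 0, 0, 0], [0, 0, -15, 0, 0, 0]]])

```text
t: 15.27
tool_pos: [0.5333, -0.3106, 0.348]
tool_rot: [2.251, 2.184, 0.001]
contact_force: [0.8, -0.8, -0.8]
opening: 0.0413
grip_force: 41.0
```

Emit:
arm_command(plan=[[[2, 0, 0, 0, 0, 0], [5.5, 0, 0, 0, 0, 0], [9, 0, 0, 0, 0, 0], [12.5, 0.3, 0, 0, 0, 0], [16, 1, 0, 0, 0, 0], [19.7, 2, 0, 0, 0, 0], [23.4, 3.5, 0, 0, 0, 0], [27.1, 5, 0, 0, 0, 0], [30.8, 6.5, 0, 0, 0, 0], [34.5, 8, 0, 0, 0, 0], [38, 9.5, 0, 0, 0, 0], [41, 10.5, 0, 0, 0, 0]]])

```text
t: 16.27
tool_pos: [0.6503, 0.0988, 0.342]
tool_rot: [-2.251, -2.187, 0.004]
contact_force: [0.3, -0.2, -0.6]
opening: 0.0419
grip_force: 41.0
```

Emit:
arm_command(plan=[[[0, 0, 0, 0, 0, 0], [0, 0, 0, 0, 0, 0], [0, 0, 0, 0, 0, 0], [0, 0, 0, 0, 0, 0]]])

```text
t: 16.6
tool_pos: [0.6498, 0.0952, 0.3435]
tool_rot: [-2.255, -2.186, 0.003]
contact_force: [0.4, -0.1, -1.1]
opening: 0.0417
grip_force: 41.0
```

Run:
```python
from h import *
grab('wrist','w6');o=get_obs();print(o['tool_pos'],o['opening'],o['q'].round(2))
```

```text
[0.64981707 0.09505044 0.34391085] 0.041364864838197964 [ 0.03  0.17  1.59 -0.    1.38  0.06]
```

View pics/w6.png

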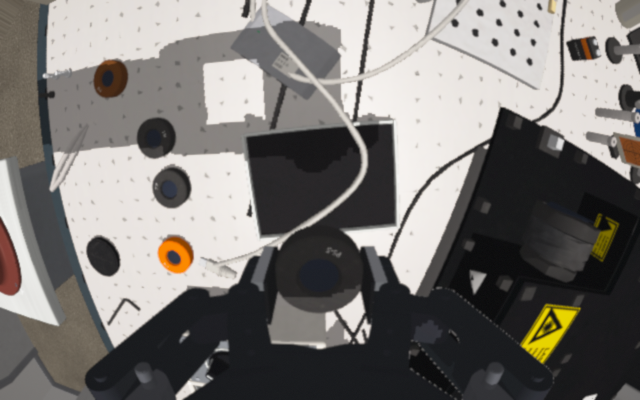

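The cured head is held. The white cable crosses above the tray, through (340,118), (366,155) and (320,215). Fresh heads are at (156,137) and (170,187). Next: the cable height, the tray corners and the heads.

Run:
```python
from h import *
c=load('wrist')
for u,v in((247,137),(394,122),(397,225),(262,237)): print('tray',px('wrist',u,v,.02).round(4),px('wrist',u,v).round(4))
im=c['im'].astype(int);d=c['d']
for v in range(40,270,15):
    row=im[v,225:385].min(-1)
    if 125<v<225:
        us=np.where(row[30:165]>110)[0]+255; us=us[(us>265)&(us<385)]
        if len(us): u=int(np.median(us));print('cable',u,v,px('wrist',u,v).round(3))
for u,v in((266,20),(300,60),(340,115),(350,128),(366,155),(300,222),(280,236),(240,260)): print('cb',u,v,px('wrist',u,v).round(3))
for k,u,v in(('A',156,137),('B',170,187),('O',175,255)): print(k,px('wrist',u,v,.016).round(4),px('wrist',u,v).round(4))
g=cv2.cvtColor(c['im'],cv2.COLOR_BGR2GRAY)
print(cv2.HoughCircles(g[100:290,120:210],cv2.HOUGH_GRADIENT,1,30,param1=100,param2=12,minRadius=14,maxRadius=24)+np.array([120,100,0]))
```

```text
tray [0.5814 0.1452 0.02  ] [0.5795 0.1444 0.0119]
tray [0.7219 0.1554 0.02  ] [0.7222 0.1553 0.019 ]
tray [0.7283 0.0503 0.02  ] [0.7286 0.0498 0.0188]
tray [0.5876 0.0413 0.02  ] [0.5868 0.0397 0.0164]
cable 284 130 [0.617 0.15  0.019]
cable 361 145 [0.688 0.135 0.035]
cable 364 160 [0.69  0.122 0.036]
cable 361 175 [0.688 0.108 0.035]
cable 350 190 [0.678 0.092 0.031]
cable 333 205 [0.662 0.078 0.031]
cable 312 220 [0.641 0.063 0.03 ]
cb 266 20 [0.605 0.256 0.026]
cb 300 60 [0.635 0.214 0.027]
cb 340 115 [0.669 0.163 0.035]
cb 350 128 [0.678 0.151 0.037]
cb 366 155 [0.692 0.126 0.036]
cb 300 222 [0.628 0.054 0.011]
cb 280 236 [0.606 0.041 0.018]
cb 240 260 [0.56  0.015 0.021]
A [0.4797 0.1532 0.016 ] [0.4771 0.1529 0.0115]
B [0.4891 0.0982 0.016 ] [0.4873 0.0974 0.0127]
O [0.4786 0.0168 0.016 ] [0.4759 0.0144 0.0113]
[[[156.5        137.5         20.29999924]
  [172.5        187.5         20.10000038]
  [167.5        263.5         23.        ]]]
```

Tray centre is at (0.655,0.098), and the cable hangs at z≈0.035 over its far and right part. I place the head at (0.63,0.112), clear of the cable.

Emit:
arm_command(plan=[[[0.4, -0.5, 1.5, 0, 0, 0], [0.8, -1, 4, 0, 0, 0], [1.2, -1.5, 6.5, 0, 0, 0], [1.6, -2, 9, 0, 0, 0], [1.6, -2, 11, 0, 0, 0], [1.6, -2, 12.8, 0, 0, 0], [1.6, -2, 13.8, 0, 0, 0], [1.6, -2, 13.8, 0, 0, 0], [1.6, -2, 13.8, 0, 0, 0], [1.6, -2, 13.8, 0, 0, 0]]])

```text
t: 17.48
tool_pos: [0.6315, 0.1125, 0.2085]
tool_rot: [2.254, 2.186, 0.003]
contact_force: [-0.8, 0.2, -0.4]
opening: 0.041
grip_force: 41.0
```

Emit:
arm_command(plan=[[[0, 0, 0.6, 0, 0, 0], [0, 0, 1.2, 0, 0, 0], [0, 0, 1.7, 0, 0, 0], [0, 0, 2.1, 0, 0, 0], [0, 0, 2.2, 0, 0, 0], [0, 0, 2.2, 0, 0, 0], [0, 0, 2.2, 0, 0, 0]]])

```text
t: 18.07
tool_pos: [0.6307, 0.113, 0.1846]
tool_rot: [-2.254, -2.188, 0.0]
contact_force: [-0.9, 0.7, -1.0]
opening: 0.0415
grip_force: 41.0
```

Emit:
arm_command(plan=[[[0, 0, 0, 0, 0, 0], [0, 0, 0, 0, 0, 0], [0, 0, 0, 0, 0, 0], [0, 0, 0, 0, 0, 0]]], gripper=-0.2)

```text
t: 18.4
tool_pos: [0.6309, 0.113, 0.185]
tool_rot: [2.254, 2.188, 0.001]
contact_force: [-0.5, 0.0, 0.1]
opening: 0.0511
grip_force: 0.0
```

Emit:
arm_command(plan=[[[0, 0, -1, 0, 0, 0], [0, 0, -3, 0, 0, 0], [0, 0, -5.5, 0, 0, 0], [0, 0, -8, 0, 0, 0], [0, 0, -10, 0, 0, 0], [0, 0, -12, 0, 0, 0], [0, 0, -14, 0, 0, 0], [0, 0, -14, 0, 0, 0], [0, 0, -14, 0, 0, 0]]])

```text
t: 19.15
tool_pos: [0.6312, 0.113, 0.327]
tool_rot: [2.253, 2.186, 0.005]
contact_force: [-0.2, 0.4, -1.2]
opening: 0.0511
grip_force: 0.0
```

Run:
```python
from h import *
im,d,c=grab('wrist','w7');o=get_obs();print(o['tool_pos'],o['opening'],R.from_rotvec(o['tool_rot']).as_matrix().round(3).tolist())
g=cv2.cvtColor(im,cv2.COLOR_BGR2GRAY)
for u,v in((318,240),(170,187)): print(px('wrist',u,v).round(4))
H=cv2.HoughCircles(g,cv2.HOUGH_GRADIENT,1,25,param1=100,param2=14,minRadius=14,maxRadius=30)
for u,v,r in H[0][:12]: print(u,v,r,px('wrist',u,v,.016).round(4),px('wrist',u,v).round(4))
```

```text
[0.63064315 0.11294957 0.32498859] 0.051658288157689684 [[0.03, 1.0, 0.001], [1.0, -0.03, 0.0], [0.0, 0.001, -1.0]]
[0.6296 0.0582 0.0114]
[ 0.4731  0.1162 -0.0005]
318.5 193.5 22.1 [0.6316 0.1082 0.016 ] [0.6316 0.1104 0.0237]
180.5 206.5 20.2 [0.4907 0.0993 0.016 ] [0.4876 0.0974 0.01  ]
164.5 155.5 22.2 [0.4806 0.1527 0.016 ] [0.4779 0.1521 0.011 ]
546.5 108.5 29.4 [0.8816 0.1983 0.016 ] [ 0.8968  0.1988 -0.0011]
322.5 120.5 29.4 [0.6372 0.176  0.016 ] [ 6.374e-01  1.752e-01 -6.000e-04]
114.5 89.5 19.1 [0.4255 0.2275 0.016 ] [0.4226 0.228  0.0121]
99.5 280.5 26.1 [0.3425 0.0011 0.016 ] [ 0.3327 -0.0052  0.0067]
181.5 275.5 21.8 [0.4744 0.0177 0.016 ] [0.4717 0.0147 0.0112]
494.5 50.5 29.3 [0.8097 0.2511 0.016 ] [0.8118 0.2519 0.0126]
42.5 182.5 26.1 [0.2798 0.1367 0.016 ] [ 0.1094  0.1115 -0.1186]
544.5 332.5 23.9 [ 0.9729 -0.1224  0.016 ] [0.7983 0.0377 0.1596]
597.5 82.5 29.3 [0.9755 0.2416 0.016 ] [ 0.9971  0.2449 -0.0016]
```

View pics/w7.png

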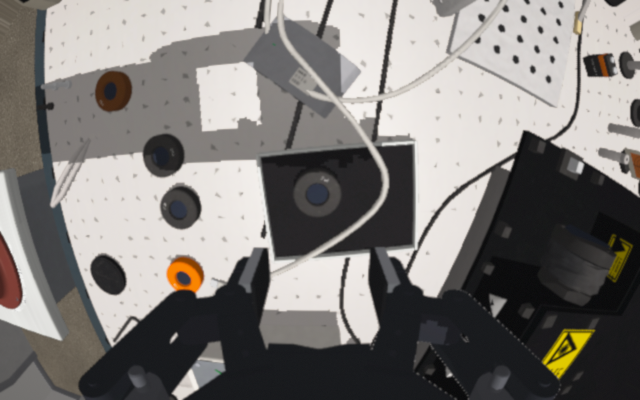

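The cured head lies flat on the tray at (318,194), clear of the cable. Now to fresh head B at (180,207), black with a dark window (not the orange one at (185,273) or the brown one at (114,90)).

Emit:
arm_command(plan=[[[-0.2, -1, 0, 0, 0, 0], [-0.4, -2.5, 0.4, 0, 0, 0], [-0.7, -4.5, 0.9, 0, 0, 0], [-1, -6.5, 1.5, 0, 0, 0], [-1.3, -8.5, 2.2, 0, 0, 0], [-1.5, -10.5, 3, 0, 0, 0], [-1.7, -12.3, 3.7, 0, 0, 0], [-1.9, -13.6, 4.2, 0, 0, 0], [-2, -14.2, 4.5, 0, 0, 0], [-2, -14.2, 4.5, 0, 0, 0], [-2, -14.2, 4.5, 0, 0, 0], [-2, -14.2, 4.5, 0, 0, 0]]], gripper=-0.4)

```text
t: 20.2
tool_pos: [0.4889, 0.0972, 0.28]
tool_rot: [2.254, 2.187, 0.001]
contact_force: [0.3, 0.3, 1.2]
opening: 0.0595
grip_force: 0.0
```

Run:
```python
from h import *
im,d,c=grab('wrist','w8');o=get_obs();print(o['tool_pos'],o['opening'],o['q'].round(2))
g=cv2.cvtColor(im,cv2.COLOR_BGR2GRAY)
H=cv2.HoughCircles(g,cv2.HOUGH_GRADIENT,1,25,param1=100,param2=14,minRadius=18,maxRadius=40)
for u,v,r in H[0][:12]: print(u,v,r,px('wrist',u,v,.016).round(4),px('wrist',u,v).round(4))
vv,uu=np.mgrid[:400,:640]
for nm,x,y in(('A',.478,.152),('B',.488,.098)):
    q=[]
    for v in range(60,330,2):
        for u in range(180,460,2):
            p=px('wrist',u,v,c=load('wrist') if 0 else {**c,'d':d})
            if np.hypot(p[0]-x,p[1]-y)<.035 and .0125<p[2]<.02: q.append(p[:2])
    q=np.array(q,np.float32);print(nm,len(q),cv2.minEnclosingCircle(q),np.median(q,0))
```

```text
[0.48902044 0.0972532  0.28017589] 0.0598107753819522 [ 0.05 -0.14  2.02  0.    1.27  0.08]
297.5 134.5 28.1 [0.4744 0.1525 0.016 ] [0.474  0.1521 0.0115]
221.5 46.5 28.0 [0.4188 0.2246 0.016 ] [0.4176 0.2255 0.0119]
304.5 286.5 24.3 [0.4736 0.0207 0.016 ] [0.4733 0.0178 0.0116]
498.5 103.5 37.2 [0.64  0.18  0.016] [ 0.6513  0.1805 -0.0016]
513.5 169.5 39.4 [0.661  0.1238 0.016 ] [0.6643 0.1228 0.0115]
314.5 200.5 29.3 [0.4854 0.1003 0.016 ] [0.4853 0.0992 0.0124]
445.5 26.5 28.0 [0.5915 0.2392 0.016 ] [0.5906 0.2385 0.0181]
501.5 57.5 21.7 [0.6434 0.2196 0.016 ] [0.6418 0.2192 0.0184]
510.5 32.5 33.8 [0.6544 0.2436 0.016 ] [6.655e-01 2.484e-01 2.000e-04]
456.5 225.5 39.4 [0.6075 0.0739 0.016 ] [0.6097 0.0721 0.0117]
499.5 190.5 32.7 [0.6479 0.1047 0.016 ] [0.6411 0.1077 0.026 ]
555.5 55.5 37.2 [0.7081 0.2321 0.016 ] [ 0.7247  0.2366 -0.0017]
A 524 ((0.47367170453071594, 0.1522306501865387), 0.022160088643431664) [0.47385553 0.15232068]
B 452 ((0.4852343201637268, 0.10311818867921829), 0.029306823387742043) [0.48531082 0.09640981]
```

Emit:
arm_command(plan=[[[0.1, -0.4, 1.5, 0, 0, 0], [0.1, -0.4, 3.5, 0, 0, 0], [0.1, -0.4, 5.5, 0, 0, 0], [0.1, -0.4, 7.5, 0, 0, 0], [0.1, -0.4, 9.2, 0, 0, 0], [0.1, -0.4, 10.2, 0, 0, 0], [0.1, -0.4, 10.6, 0, 0, 0], [0.1, -0.4, 10.6, 0, 0, 0]]])

```text
t: 20.92
tool_pos: [0.4844, 0.0983, 0.1732]
tool_rot: [-2.254, -2.187, 0.002]
contact_force: [-0.5, -0.7, -0.0]
opening: 0.0598
grip_force: 0.0
```

Emit:
arm_command(plan=[[[0, 0, 0, 0, 0, 0], [0, 0, 0, 0, 0, 0], [0, 0, 0, 0, 0, 0], [0, 0, 0, 0, 0, 0], [0, 0, 0, 0, 0, 0], [0, 0, 0, 0, 0, 0]]], gripper=1)

```text
t: 21.42
tool_pos: [0.4852, 0.0984, 0.1753]
tool_rot: [2.253, 2.186, 0.004]
contact_force: [0.2, 0.4, 6.2]
opening: 0.0415
grip_force: 41.3
```

Emit:
arm_command(plan=[[[0, 0, -1, 0, 0, 0], [0, 0, -3, 0, 0, 0], [0, 0, -6, 0, 0, 0], [0, 0, -9, 0, 0, 0], [0, 0, -12, 0, 0, 0], [0, 0, -15, 0, 0, 0], [0, 0, -17.5, 0, 0, 0], [0, 0, -17.5, 0, 0, 0]]])

```text
t: 22.08
tool_pos: [0.4854, 0.0985, 0.3554]
tool_rot: [2.249, 2.183, 0.012]
contact_force: [1.5, -0.9, -0.1]
opening: 0.0413
grip_force: 41.1
```

Emit:
arm_command(plan=[[[-1.5, 0.3, 0, 0, 0, 0], [-4, 0.9, 0, 0, 0, 0], [-7, 1.6, 0, 0, 0, 0], [-10, 2.3, 0, 0, 0, 0], [-13, 3, 0, 0, 0, 0], [-16, 3.7, 0, 0, 0, 0], [-19, 4.4, 0, 0, 0, 0], [-22, 5.1, 0, 0, 0, 0], [-25, 5.8, 0, 0, 0, 0], [-28, 6.6, 0, 0, 0, 0], [-29.7, 7, 0, 0, 0, 0], [-29.7, 7, 0, 0, 0, 0]]])

```text
t: 23.08
tool_pos: [0.5451, -0.2033, 0.3473]
tool_rot: [-2.257, -2.183, 0.002]
contact_force: [-0.2, -0.3, -1.1]
opening: 0.0412
grip_force: 41.0
```

Emit:
arm_command(plan=[[[0, 0, 1.5, 0, 0, 0], [0, 0, 3.5, 0, 0, 0], [0, 0, 5.5, 0, 0, 0], [0, 0, 7.5, 0, 0, 0], [0, 0, 9.5, 0, 0, 0], [0, 0, 11.5, 0, 0, 0], [0, 0, 12.5, 0, 0, 0], [0, 0, 12.5, 0, 0, 0], [0, 0, 12.5, 0, 0, 0], [0, 0, 12.5, 0, 0, 0]]])

```text
t: 23.92
tool_pos: [0.5458, -0.2005, 0.225]
tool_rot: [2.253, 2.187, 0.001]
contact_force: [0.4, 0.6, -0.4]
opening: 0.0413
grip_force: 41.0
```

Run:
```python
from h import *
o=get_obs();print(o['tool_pos'],o['opening'],o['tool_rot'])
print(tocmd((.546,-.2,.2),down(np.radians(-1.8))))
for n in('side','scene'):
    im,d,c=grab(n)
    # look for cured on the tray
    q=[px(n,u,v,c={**c,'d':d}) for u in range(200,380,2) for v in range(200,340,2)]
    q=np.array([p for p in q if abs(p[0]-.63)<.04 and abs(p[1]-.112)<.035 and .023<p[2]<.0295]);print(n,len(q),np.median(q,0))
```

```text
[ 0.54581741 -0.20054182  0.22502507] 0.04127758742772149 [2.25292934e+00 2.18706555e+00 1.05908822e-03]
(array([0.06, 0.01, 2.5 ]), array([0.002, 0.001, 0.002]))
side 72 [0.63279778 0.11410102 0.02646332]
scene 53 [0.62830651 0.11244158 0.02671393]
```

Emit:
arm_command(plan=[[[0, 0, 0.7, 0, 0, 0], [0, 0, 1.4, 0, 0, 0], [0, 0, 2, 0, 0, 0], [0, 0, 2.4, 0, 0, 0], [0, 0, 2.6, 0, 0, 0], [0, 0, 2.6, 0, 0, 0], [0, 0, 2.6, 0, 0, 0]]])

```text
t: 24.6
tool_pos: [0.5456, -0.2008, 0.1993]
tool_rot: [-2.254, -2.187, 0.001]
contact_force: [-5.5, 2.0, 9.7]
opening: 0.0414
grip_force: 42.0
```

Emit:
arm_command(plan=[[[0, 0, 0, 0, 0, 0], [0, 0, 0, 0, 0, 0], [0, 0, 0, 0, 0, 0], [0, 0, 0, 0, 0, 0]]], gripper=-0.3)

```text
t: 24.93
tool_pos: [0.5452, -0.2006, 0.1973]
tool_rot: [-2.254, -2.187, 0.0]
contact_force: [-0.7, 0.2, -0.4]
opening: 0.0557
grip_force: 0.0
```

Emit:
arm_command(plan=[[[0, 0, -1, 0, 0, 0], [0, 0, -3, 0, 0, 0], [0, 0, -6, 0, 0, 0], [0, 0, -9, 0, 0, 0], [0, 0, -12, 0, 0, 0], [0, 0, -14, 0, 0, 0], [0, 0, -14, 0, 0, 0]]])

```text
t: 25.52
tool_pos: [0.5467, -0.2013, 0.3449]
tool_rot: [2.247, 2.181, 0.006]
contact_force: [0.8, -0.5, 0.3]
opening: 0.0554
grip_force: 0.0
```

Run:
```python
from h import *
im,d,c=grab('wrist','w9');o=get_obs();print(o['tool_pos'])
print(tocmd((.474,.152,.30),down(np.radians(-1.8))))
q=np.array([px('wrist',u,v,c={**c,'d':d}) for u in range(220,420,2) for v in range(100,300,2)])
q=q[(np.hypot(q[:,0]-.546,q[:,1]+.2)<.04)];print(len(q))
t=q[(q[:,2]>.033)&(q[:,2]<.05)];print(cv2.minEnclosingCircle(t[:,:2].astype(np.float32)),np.median(t,0),len(t))
```

```text
[ 0.54610294 -0.20100174  0.34185868]
(array([35.08, -8.29,  4.03]), array([0.006, 0.003, 0.001]))
2149
((0.5456213355064392, -0.20363178849220276), 0.022382894530892372) [ 0.54533525 -0.20342558  0.03785626] 430
```

B lies flat at (0.5455,-0.2025), top ≈0.039. Now A.

Emit:
arm_command(plan=[[[1.5, -0.3, 0, 0, 0, 0], [4.5, -1, 0, 0, 0, 0], [8, -1.9, 0, 0, 0, 0], [11.5, -2.7, 0, 0, 0, 0], [15, -3.5, 0, 0, 0, 0], [18.5, -4.3, 0, 0, 0, 0], [22, -5.2, 0, 0, 0, 0], [25.5, -6, 0, 0, 0, 0], [29, -6.9, 1, 0, 0, 0], [32.2, -7.6, 2, 0, 0, 0], [34.4, -8.1, 3, 0, 0, 0], [35.1, -8.3, 4, 0, 0, 0]]], gripper=-0.4)

```text
t: 26.57
tool_pos: [0.4707, 0.1556, 0.2951]
tool_rot: [-2.248, -2.19, 0.004]
contact_force: [0.6, -0.2, 0.1]
opening: 0.0593
grip_force: 0.0
```

Emit:
arm_command(plan=[[[0, 0, 0, 0, 0, 0], [0, 0, 0, 0, 0, 0], [0, 0, 0, 0, 0, 0], [0, 0, 0, 0, 0, 0]]])

```text
t: 26.9
tool_pos: [0.4734, 0.1517, 0.2983]
tool_rot: [2.256, 2.185, 0.001]
contact_force: [-0.2, -0.1, 0.1]
opening: 0.0597
grip_force: 0.0
```

Run:
```python
from h import *
im,d,c=grab('wrist','w10');o=get_obs();print(o['tool_pos'],o['opening'])
q=np.array([px('wrist',u,v,c={**c,'d':d}) for u in range(220,420,2) for v in range(100,300,2)])
q=q[(np.hypot(q[:,0]-.474,q[:,1]-.152)<.04)]
t=q[(q[:,2]>.009)&(q[:,2]<.02)];print(cv2.minEnclosingCircle(t[:,:2].astype(np.float32)),np.median(t,0),len(t))
g=cv2.cvtColor(im,cv2.COLOR_BGR2GRAY)
for u,v,r in cv2.HoughCircles(g[120:280,240:400],cv2.HOUGH_GRADIENT,1,25,param1=100,param2=14,minRadius=18,maxRadius=40)[0][:4]: print(u+240,v+120,r,px('wrist',u+240,v+120,.016).round(4))
```

```text
[0.47345083 0.15174713 0.29843643] 0.05984847046555667
((0.4735458791255951, 0.15261706709861755), 0.02221161685883999) [0.47382911 0.15311665 0.01387487] 503
319.5 194.5 25.2 [0.4738 0.1542 0.016 ]
```

Emit:
arm_command(plan=[[[0.1, 0, 1.5, 0, 0, 0], [0.1, 0, 3.5, 0, 0, 0], [0.1, 0, 5.5, 0, 0, 0], [0.1, 0, 7.5, 0, 0, 0], [0.1, 0, 9.5, 0, 0, 0], [0.1, 0, 11.2, 0, 0, 0], [0.1, 0, 12.2, 0, 0, 0], [0.1, 0, 12.4, 0, 0, 0], [0.1, 0, 12.4, 0, 0, 0]]])

```text
t: 27.7
tool_pos: [0.4731, 0.1533, 0.1736]
tool_rot: [-2.255, -2.187, 0.001]
contact_force: [-0.2, -0.5, 0.6]
opening: 0.0598
grip_force: 0.0
```

Emit:
arm_command(plan=[[[0, 0, 0, 0, 0, 0], [0, 0, 0, 0, 0, 0], [0, 0, 0, 0, 0, 0], [0, 0, 0, 0, 0, 0], [0, 0, 0, 0, 0, 0], [0, 0, 0, 0, 0, 0]]], gripper=1)

```text
t: 28.2
tool_pos: [0.474, 0.1539, 0.1756]
tool_rot: [2.253, 2.186, 0.004]
contact_force: [-0.0, -2.2, 6.5]
opening: 0.0408
grip_force: 41.2
```

Emit:
arm_command(plan=[[[0, 0, -1, 0, 0, 0], [0, 0, -3, 0, 0, 0], [0, 0, -6, 0, 0, 0], [0, 0, -9, 0, 0, 0], [0, 0, -12, 0, 0, 0], [0, 0, -15, 0, 0, 0], [0, 0, -17.5, 0, 0, 0], [0, 0, -17.5, 0, 0, 0]]])

```text
t: 28.87
tool_pos: [0.4741, 0.1541, 0.3557]
tool_rot: [2.25, 2.184, 0.014]
contact_force: [0.8, -0.3, -0.4]
opening: 0.0408
grip_force: 41.0
```

Run:
```python
from h import *
print(tocmd((.5445,-.28,.35),down(np.radians(-1.8))))
```

```text
(array([-43.18,   8.32,   0.56]), array([ 0.011, -0.002,  0.002]))
```

Emit:
arm_command(plan=[[[-1.5, 0.3, 0, 0, 0, 0], [-4.5, 0.9, 0, 0, 0, 0], [-8, 1.6, 0, 0, 0, 0], [-11.5, 2.2, 0, 0, 0, 0], [-15, 2.9, 0, 0, 0, 0], [-18.5, 3.6, 0, 0, 0, 0], [-22, 4.3, 0, 0, 0, 0], [-26, 5, 0, 0, 0, 0], [-30, 5.8, 0, 0, 0, 0], [-34, 6.6, 0, 0, 0, 0], [-38, 7.4, 0, 0, 0, 0], [-41, 8, 0, 0, 0, 0]]])

```text
t: 29.87
tool_pos: [0.54, -0.2612, 0.3474]
tool_rot: [-2.255, -2.185, 0.001]
contact_force: [1.4, -0.2, -1.2]
opening: 0.0408
grip_force: 40.9
```

Emit:
arm_command(plan=[[[-1.2, 0.2, 0, 0, 0, 0], [-2.1, 0.3, 0.5, 0, 0, 0], [-2.1, 0.3, 2, 0, 0, 0], [-2.1, 0.3, 4, 0, 0, 0], [-2.1, 0.3, 6, 0, 0, 0], [-2.1, 0.3, 8, 0, 0, 0], [-2.1, 0.3, 10, 0, 0, 0], [-2.1, 0.3, 12, 0, 0, 0], [-2.1, 0.3, 12.5, 0, 0, 0], [-2.1, 0.3, 12.5, 0, 0, 0], [-2.1, 0.3, 12.5, 0, 0, 0]]])

```text
t: 30.78
tool_pos: [0.543, -0.2789, 0.2238]
tool_rot: [-2.253, -2.188, -0.0]
contact_force: [-0.7, -0.6, -0.9]
opening: 0.0408
grip_force: 40.9
```

Run:
```python
from h import *
print(get_obs()['tool_pos'],tocmd((.5445,-.28,.1995),down(np.radians(-1.8))))
```

```text
[ 0.54299267 -0.27886527  0.22381004] (array([-0.11,  0.15,  2.43]), array([-0.   , -0.   ,  0.002]))
```

Emit:
arm_command(plan=[[[0, 0.1, 0.7, 0, 0, 0], [0, 0.1, 1.4, 0, 0, 0], [0, 0.1, 2, 0, 0, 0], [0, 0.1, 2.3, 0, 0, 0], [0, 0.1, 2.4, 0, 0, 0], [0, 0.1, 2.4, 0, 0, 0], [0, 0.1, 2.4, 0, 0, 0]]])

```text
t: 31.37
tool_pos: [0.544, -0.2797, 0.1998]
tool_rot: [2.254, 2.188, 0.0]
contact_force: [0.6, -0.1, -1.1]
opening: 0.041
grip_force: 40.9
```

Emit:
arm_command(plan=[[[0, 0, 0, 0, 0, 0], [0, 0, 0, 0, 0, 0], [0, 0, 0, 0, 0, 0], [0, 0, 0, 0, 0, 0]]], gripper=-0.3)

```text
t: 31.7
tool_pos: [0.544, -0.2797, 0.2]
tool_rot: [2.254, 2.187, 0.0]
contact_force: [-0.4, -0.5, -0.0]
opening: 0.0556
grip_force: 0.0
```

Emit:
arm_command(plan=[[[0, 0, -1, 0, 0, 0], [0, 0, -3, 0, 0, 0], [0, -0.5, -6, 0, 0, 0], [0, -1.5, -9, 0, 0, 0], [0, -3, -12, 0, 0, 0], [0, -5, -15, 0, 0, 0], [0, -8, -18, 0, 0, 0], [0, -11, -21, 0, 0, 0], [0, -13, -24, 0, 0, 0], [0, -14, -26, 0, 0, 0], [0, -14, -27, 0, 0, 0], [0, -14, -27, 0, 0, 0]]])

```text
t: 32.7
tool_pos: [0.4039, -0.2755, 0.4738]
tool_rot: [2.25, 2.182, 0.001]
contact_force: [-0.5, 0.3, -0.1]
opening: 0.0554
grip_force: 0.0
```

Run:
```python
from h import *
im,d,c=grab('wrist','w11');o=get_obs();print(o['tool_pos'])
for n in('side','scene'): grab(n,n+'11')
s=load('side')['im'];sc=load('scene')['im']
A=cv2.resize(sc[100:310,180:420],(800,700))[:, :]
cv2.imwrite('pics/c11.png',np.vstack([cv2.resize(im[:300],(480,225)),cv2.resize(s[90:310,180:500],(480,330))]))
```

```text
[ 0.40422723 -0.27540341  0.47109456]
```

View pics/c11.png

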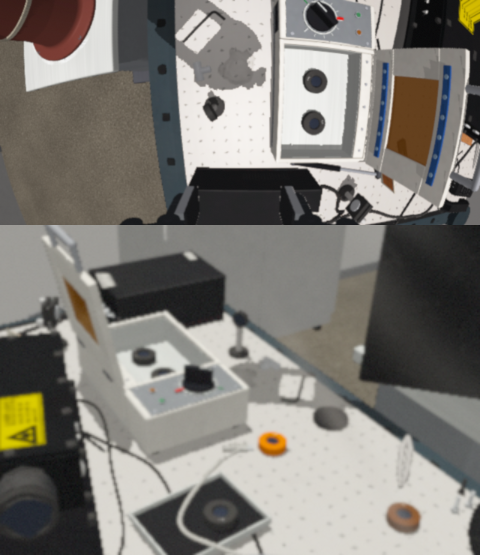

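Both fresh heads lie in the chamber and the cured one is still on the tray. Now I go above the open lid's handle (expected at x≈0.684, z≈0.295).

Emit:
arm_command(plan=[[[0, 0.5, -2, 0, 0, 0], [0, 1.5, -4.5, 0, 0, 0], [0.5, 3.5, -7, 0, 0, 0], [1, 6.5, -7.5, 0, 0, 0], [1.5, 10, -7.5, 0, 0, 0], [2, 13.5, -7.5, 0, 0, 0], [2.5, 17, -7.5, 0, 0, 0], [3, 20.5, -7.5, 0, 0, 0], [3.5, 24, -7.5, 0, 0, 0], [4, 26.5, -7.5, 0, 0, 0], [4, 27.9, -7.5, 0, 0, 0], [4, 27.9, -7.5, 0, 0, 0]]], gripper=0.1)

```text
t: 33.85
tool_pos: [0.6874, -0.2429, 0.5389]
tool_rot: [-2.247, -2.186, 0.003]
contact_force: [-0.4, 0.0, 0.8]
opening: 0.0388
grip_force: 0.0
```

Emit:
arm_command(plan=[[[0, 0, 0, 0, 0, 0], [0, 0, 0, 0, 0, 0], [0, 0, 0, 0, 0, 0]]])

```text
t: 34.1
tool_pos: [0.6835, -0.2439, 0.5442]
tool_rot: [-2.254, -2.187, 0.001]
contact_force: [-0.4, -0.1, 0.1]
opening: 0.0388
grip_force: 0.0
```

Run:
```python
from h import *
n='side';s=load(n);sd={k:s[k] for k in s.files}
q=np.array([px(n,u,v,c=sd) for u in range(260,380,2) for v in range(230,340,2)])
q=q[(np.abs(q[:,0]-.655)<.07)&(np.abs(q[:,1]-.098)<.05)&(q[:,2]>.023)&(q[:,2]<.0295)];print('cured',len(q),np.median(q,0),q.min(0),q.max(0), px(n,327,282,.028))
im,d,c=grab('wrist','w12');cd={**c,'d':d};o=get_obs();print(o['tool_pos'],o['opening'],R.from_rotvec(o['tool_rot']).as_matrix().round(3).tolist())
q=np.array([px('wrist',u,v,c=cd) for u in range(180,460,3) for v in range(60,330,3)])
t=q[(q[:,2]>.28)&(q[:,2]<.31)&(q[:,1]<-.15)];print('bar',len(t),t.min(0),t.max(0),np.median(t,0))
cv2.imwrite('pics/c12.png',im)
```

```text
cured 82 [0.633069   0.11087751 0.02677705] [0.61170421 0.04849005 0.0233227 ] [0.65437008 0.13260129 0.02902755] [0.63312954 0.11692891 0.028     ]
[ 0.68335026 -0.24398968  0.54479494] 0.03851355052423172 [[0.031, 1.0, -0.0], [1.0, -0.031, 0.0], [0.0, -0.0, -1.0]]
bar 267 [ 0.67538007 -0.30434913  0.28012759] [ 0.69034464 -0.18591908  0.30187938] [ 0.68404432 -0.23729134  0.29841683]
```

View pics/c12.png

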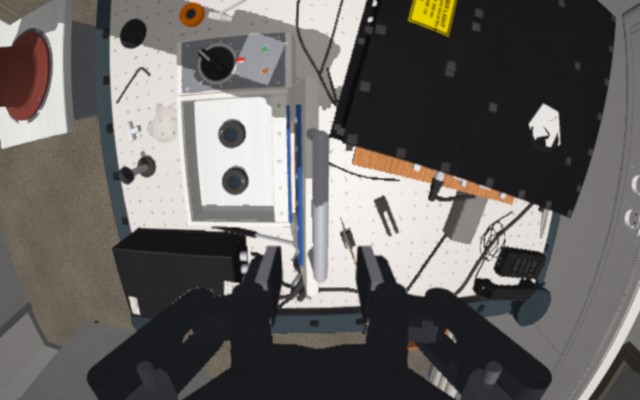

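The bar runs from (318,135) to (320,280), its middle at (0.684,-0.245), z≈0.295, midway between the fingers. Lower and grip.

Emit:
arm_command(plan=[[[0, 0, 1.5, 0, 0, 0], [0, 0, 3.5, 0, 0, 0], [0, 0, 5.5, 0, 0, 0], [0, 0, 7.5, 0, 0, 0], [0, 0, 9, 0, 0, 0], [0, 0, 9.5, 0, 0, 0], [0, 0, 9.5, 0, 0, 0]]])

```text
t: 34.73
tool_pos: [0.6835, -0.2438, 0.447]
tool_rot: [-2.252, -2.185, 0.002]
contact_force: [0.3, -0.4, -0.4]
opening: 0.0382
grip_force: 0.0
```

Emit:
arm_command(plan=[[[0, 0, 0, 0, 0, 0], [0, 0, 0, 0, 0, 0], [0, 0, 0, 0, 0, 0], [0, 0, 0, 0, 0, 0], [0, 0, 0, 0, 0, 0], [0, 0, 0, 0, 0, 0]]], gripper=1, force=25)

```text
t: 35.23
tool_pos: [0.6842, -0.2439, 0.4519]
tool_rot: [2.252, 2.186, 0.002]
contact_force: [-0.4, -0.5, 4.6]
opening: 0.0109
grip_force: 25.4
```

Run:
```python
from h import *
p=get_obs()['tool_pos'];print(p)
r=.216;t=1.75
y0,z0=-np.cos(t)*r*100,np.sin(t)*r*100
for i in range(1,36): a=t-.05*i;print(round(a,2),'y %.1f z %.1f'%(-100*r*np.cos(a)-y0,-(100*r*np.sin(a)-z0)))
```

```text
[ 0.68420575 -0.24388715  0.4518915 ]
1.7 y -1.1 z -0.2
1.65 y -2.1 z -0.3
1.6 y -3.2 z -0.3
1.55 y -4.3 z -0.3
1.5 y -5.4 z -0.3
1.45 y -6.5 z -0.2
1.4 y -7.5 z -0.0
1.35 y -8.6 z 0.2
1.3 y -9.6 z 0.4
1.25 y -10.7 z 0.8
1.2 y -11.7 z 1.1
1.15 y -12.7 z 1.5
1.1 y -13.6 z 2.0
1.05 y -14.6 z 2.5
1.0 y -15.5 z 3.1
0.95 y -16.4 z 3.7
0.9 y -17.3 z 4.3
0.85 y -18.1 z 5.0
0.8 y -18.9 z 5.8
0.75 y -19.7 z 6.5
0.7 y -20.4 z 7.3
0.65 y -21.0 z 8.2
0.6 y -21.7 z 9.1
0.55 y -22.3 z 10.0
0.5 y -22.8 z 10.9
0.45 y -23.3 z 11.9
0.4 y -23.7 z 12.8
0.35 y -24.1 z 13.8
0.3 y -24.5 z 14.9
0.25 y -24.8 z 15.9
0.2 y -25.0 z 17.0
0.15 y -25.2 z 18.0
0.1 y -25.3 z 19.1
0.05 y -25.4 z 20.2
0.0 y -25.5 z 21.3
```

Emit:
arm_command(plan=[[[0, -1.1, -0.2, 0, 0, 0], [0, -2.1, -0.3, 0, 0, 0], [0, -3.2, -0.3, 0, 0, 0], [0, -4.3, -0.3, 0, 0, 0], [0, -5.4, -0.3, 0, 0, 0], [0, -6.5, -0.2, 0, 0, 0], [0, -7.5, 0, 0, 0, 0], [0, -8.6, 0.2, 0, 0, 0], [0, -9.6, 0.4, 0, 0, 0], [0, -10.7, 0.8, 0, 0, 0], [0, -11.7, 1.1, 0, 0, 0], [0, -12.7, 1.5, 0, 0, 0]]])

```text
t: 36.23
tool_pos: [0.5564, -0.2398, 0.4347]
tool_rot: [2.254, 2.187, 0.001]
contact_force: [2.1, 0.4, 0.5]
opening: 0.0107
grip_force: 25.8
```

Emit:
arm_command(plan=[[[0, -0.9, 0.5, 0, 0, 0], [0, -1.9, 1, 0, 0, 0], [0, -2.8, 1.6, 0, 0, 0], [0, -3.7, 2.2, 0, 0, 0], [0, -4.6, 2.8, 0, 0, 0], [0, -5.4, 3.5, 0, 0, 0], [0, -6.2, 4.3, 0, 0, 0], [0, -7, 5, 0, 0, 0], [0, -7.7, 5.8, 0, 0, 0], [0, -8.3, 6.7, 0, 0, 0], [0, -9, 7.6, 0, 0, 0], [0, -9.6, 8.5, 0, 0, 0]]])

```text
t: 37.23
tool_pos: [0.4605, -0.2368, 0.3488]
tool_rot: [-2.254, -2.187, -0.001]
contact_force: [1.5, 1.8, 0.3]
opening: 0.0109
grip_force: 26.0
```

Emit:
arm_command(plan=[[[0, -0.5, 0.9, 0, 0, 0], [0, -1, 1.9, 0, 0, 0], [0, -1.4, 2.8, 0, 0, 0], [0, -1.8, 3.8, 0, 0, 0], [0, -2.2, 4.9, 0, 0, 0], [0, -2.5, 5.9, 0, 0, 0], [0, -2.7, 7, 0, 0, 0], [0, -2.9, 8, 0, 0, 0], [0, -3, 9.1, 0, 0, 0], [0, -3.1, 10.2, 0, 0, 0], [0, -3.2, 11.2, 0, 0, 0], [0, -3.2, 11.4, 0, 0, 0]]])

```text
t: 38.23
tool_pos: [0.4295, -0.2362, 0.235]
tool_rot: [2.254, 2.187, 0.002]
contact_force: [-0.1, 6.0, 9.5]
opening: 0.0111
grip_force: 27.0
```

Emit:
arm_command(plan=[[[0, 0, 0, 0, 0, 0], [0, 0, 0, 0, 0, 0], [0, 0, 0, 0, 0, 0]]])

```text
t: 38.48
tool_pos: [0.4296, -0.2362, 0.2361]
tool_rot: [2.254, 2.188, 0.001]
contact_force: [0.3, 5.6, 4.7]
opening: 0.011
grip_force: 26.6
```

Lid shut. Release, lift and return above the knob aligned with the zero pointer direction.

Emit:
arm_command(plan=[[[0, 0, 0, 0, 0, 0], [0, 0, 0, 0, 0, 0], [0, 0, 0, 0, 0, 0], [0, 0, -1.5, 0, 0, 0], [0, 0, -4, 0, 0, 0], [0, 0, -7, 0, 0, 0], [0, 0, -9.5, 0, 0, 0], [0, 0, -9.5, 0, 0, 0]]], gripper=0.3)

```text
t: 39.15
tool_pos: [0.4305, -0.2374, 0.3369]
tool_rot: [2.247, 2.18, 0.001]
contact_force: [0.3, -0.9, 1.6]
opening: 0.0301
grip_force: 0.0
```

Emit:
arm_command(plan=[[[1.3, 1, 0, 0, 0, -0.07], [2.7, 2, 0, 0, 0, -0.15], [4.1, 3.1, 0, 0, 0, -0.23], [5.5, 4.2, 0, 0, 0, -0.31], [6.9, 5.3, 0, 0, 0, -0.39], [8.3, 6.3, 0, 0, 0, -0.47], [9.7, 7.3, 0, 0, 0, -0.55], [11.1, 8.3, 0, 0, 0, -0.63], [12.4, 9.3, 0, 0, 0, -0.7], [13.5, 10.2, 0, 0, 0, -0.76], [14.5, 10.9, 0, 0, 0, -0.8], [14.5, 10.9, 0, 0, 0, -0.8]]])

```text
t: 40.15
tool_pos: [0.5432, -0.0933, 0.3299]
tool_rot: [-1.221, -2.894, -0.0]
contact_force: [-0.2, 0.4, -0.0]
opening: 0.03
grip_force: 0.0
```

Emit:
arm_command(plan=[[[0, 0, 0, 0, 0, 0], [0, 0, 0, 0, 0, 0], [0, 0, 0, 0, 0, 0]]])

```text
t: 40.4
tool_pos: [0.5421, -0.0951, 0.3306]
tool_rot: [-1.226, -2.892, 0.001]
contact_force: [-0.1, -0.1, 0.1]
opening: 0.0302
grip_force: 0.0
```

Run:
```python
from h import *
im,d,c=grab('wrist','w13');o=get_obs();M=R.from_rotvec(o['tool_rot']).as_matrix();print(o['tool_pos'],o['opening'],np.degrees(np.arctan2(M[1,0],M[0,0])))
cv2.imwrite('pics/c13.png',cv2.resize(im[100:300,220:420],(600,600)))
```

```text
[ 0.54213851 -0.09504622  0.3306637 ] 0.029771071036830764 134.04230308402006
```

View pics/c13.png

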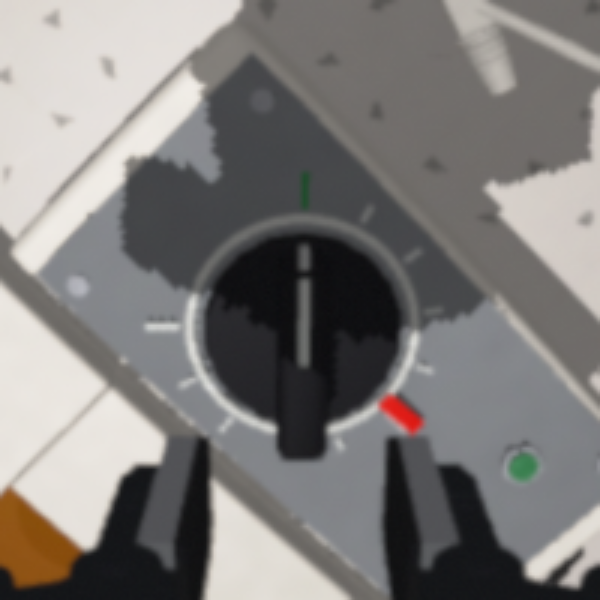

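The pointer is on the green mark and aligned with the tool; red tab at crop (402,413), ring centre ≈(303,326), green tick (305,190).

Run:
```python
from h import *
f=lambda u,v,z:px('wrist',220+u/3,100+v/3,z)
c=load('wrist');cd={k:c[k] for k in c.files}
# red mask centroid
im=c['im'].astype(int);m=(im[...,2]>150)&(im[...,1]<70)&(im[...,0]<70)
vv,uu=np.where(m);k=(abs(uu-354)<20)&(abs(vv-238)<20);u,v=uu[k],vv[k];print(k.sum(),u.mean(),v.mean())
red=np.mean([px('wrist',a,b,.079,c=cd) for a,b in zip(u,v)],0);print('red',red)
g=(f(305,190,.0765));
for cen in (f(302.5,326,.0765)[:2],np.array([.5424,-.0948])):
    an=lambda p:np.degrees(np.arctan2(*(p[:2]-cen)[::-1]))
    print(cen,'red',an(red),np.hypot(*(red[:2]-cen)),'green',an(g),'diff',np.radians(an(g)-an(red)))
```

```text
72 353.59722222222223 237.36111111111111
red [ 0.57622768 -0.09331526  0.079     ]
[ 0.54192615 -0.09468678] red 2.2897232770546174 0.034328937988158226 green 133.140121910365 diff 2.2837702836983547
[ 0.5424 -0.0948] red 2.5131801979588917 0.03386024617535515 green 133.5759040586717 diff 2.2874760580015727
```

Emit:
arm_command(plan=[[[0, 0, 1.5, 0, 0, 0], [0, 0, 3.5, 0, 0, 0], [0, 0, 5.5, 0, 0, 0], [0, 0, 6.8, 0, 0, 0], [0, 0, 7, 0, 0, 0], [0, 0, 7, 0, 0, 0], [0, 0, 7, 0, 0, 0]]])

```text
t: 41.03
tool_pos: [0.5428, -0.0948, 0.2617]
tool_rot: [1.225, 2.892, 0.0]
contact_force: [-0.3, 0.5, 0.1]
opening: 0.0298
grip_force: 0.0
```

Emit:
arm_command(plan=[[[0, 0, 0, 0, 0, 0], [0, 0, 0, 0, 0, 0], [0, 0, 0, 0, 0, 0], [0, 0, 0, 0, 0, 0], [0, 0, 0, 0, 0, 0], [0, 0, 0, 0, 0, 0]]], gripper=1, force=25)

```text
t: 41.53
tool_pos: [0.5431, -0.0948, 0.2624]
tool_rot: [1.224, 2.89, 0.0]
contact_force: [-1.9, 0.0, 6.0]
opening: 0.0111
grip_force: 28.3
```

Emit:
arm_command(plan=[[[0, 0, 0, 0, 0, 0.07], [0, 0, 0, 0, 0, 0.16], [0, 0, 0, 0, 0, 0.26], [0, 0, 0, 0, 0, 0.36], [0, 0, 0, 0, 0, 0.46], [0, 0, 0, 0, 0, 0.56], [0, 0, 0, 0, 0, 0.66], [0, 0, 0, 0, 0, 0.76], [0, 0, 0, 0, 0, 0.86], [0, 0, 0, 0, 0, 0.96], [0, 0, 0, 0, 0, 1.06], [0, 0, 0, 0, 0, 1.15]]])

```text
t: 42.53
tool_pos: [0.5424, -0.0949, 0.2624]
tool_rot: [2.604, 1.757, -0.004]
contact_force: [-7.8, -0.8, 10.0]
opening: 0.0115
grip_force: 28.0
```

Emit:
arm_command(plan=[[[0, 0, 0, 0, 0, 0.1], [0, 0, 0, 0, 0, 0.2], [0, 0, 0, 0, 0, 0.3], [0, 0, 0, 0, 0, 0.4], [0, 0, 0, 0, 0, 0.5], [0, 0, 0, 0, 0, 0.6], [0, 0, 0, 0, 0, 0.7], [0, 0, 0, 0, 0, 0.8], [0, 0, 0, 0, 0, 0.9], [0, 0, 0, 0, 0, 1], [0, 0, 0, 0, 0, 1.08], [0, 0, 0, 0, 0, 1.135]]])

```text
t: 43.53
tool_pos: [0.5419, -0.0942, 0.2624]
tool_rot: [-3.139, -0.083, 0.007]
contact_force: [-10.7, 3.1, 13.3]
opening: 0.0116
grip_force: 28.4
```

Emit:
arm_command(plan=[[[0, 0, 0, 0, 0, 0], [0, 0, 0, 0, 0, 0], [0, 0, 0, 0, 0, 0], [0, 0, 0, 0, 0, 0]]])

```text
t: 43.87
tool_pos: [0.542, -0.0942, 0.2624]
tool_rot: [-3.139, -0.089, 0.007]
contact_force: [-10.3, 1.7, 14.3]
opening: 0.0115
grip_force: 28.5
```

Run:
```python
from h import *
o=get_obs();M=R.from_rotvec(o['tool_rot']).as_matrix();print(o['tool_pos'],np.degrees(np.arctan2(M[1,0],M[0,0])),o['wrist_torque'])
```

```text
[ 0.54195688 -0.09415545  0.26242321] 3.2414051636659704 [ 0.39164147  1.77901742 -0.04481018]
```

Release, rise, look.

Emit:
arm_command(plan=[[[0, 0, 0, 0, 0, 0], [0, 0, 0, 0, 0, 0], [0, 0, 0, 0, 0, 0], [0, 0, -1.5, 0, 0, 0], [0, 0, -4, 0, 0, 0], [-0.5, 0, -7, 0, 0, 0], [-2, 0, -10, 0, 0, 0], [-4, 0, -12, 0, 0, 0], [-6, 0, -14, 0, 0, 0], [-6, 0, -14, 0, 0, 0], [-6, 0, -14, 0, 0, 0]]], gripper=0.3)

```text
t: 44.78
tool_pos: [0.4824, -0.0979, 0.4022]
tool_rot: [3.139, 0.087, 0.006]
contact_force: [-0.6, 0.6, -0.1]
opening: 0.0297
grip_force: 0.0
```

Run:
```python
from h import *
im,d,c=grab('wrist','w14');o=get_obs();print(o['tool_pos'])
s,_,_=grab('side','s14')
u,v=320,190
a=cv2.resize(im[0:400,120:520],(400,400));b=cv2.resize(s[130:330,220:420],(400,400))
cv2.imwrite('pics/c14.png',np.hstack([cv2.resize(im[110:310,220:420],(400,400)),b]))
```

```text
[ 0.48254031 -0.09783849  0.40054319]
```

View pics/c14.png

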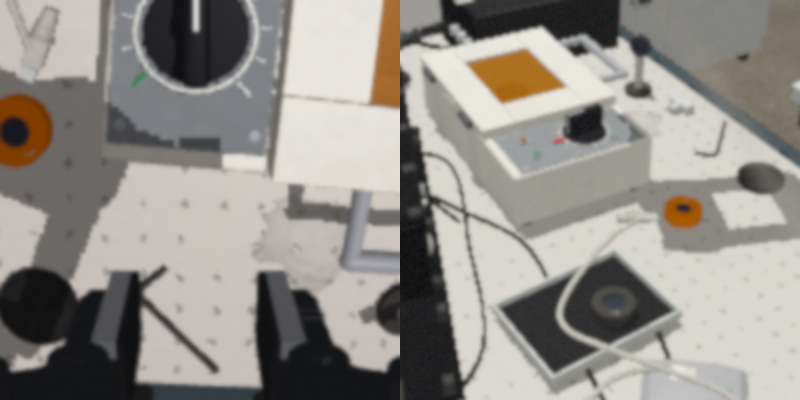

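The cured head is still on the tray and the lid is shut; the pointer is toward the marker. I check the pointer against the tab numerically.

Run:
```python
from h import *
c=load('wrist');cd={k:c[k] for k in c.files};im=c['im'].astype(int)
cen=np.array([.5422,-.0946])
U,V=np.meshgrid(range(270,370),range(60,180))
red=[];wh=[]
for u,v in zip(U.ravel(),V.ravel()):
    b,g,r=im[v,u]
    if r>150 and g<70 and b<70:
        p=px('wrist',u,v,.079,c=cd); 
        if np.hypot(*(p[:2]-cen))<.045: red.append(p[:2])
    elif min(b,g,r)>130:
        p=px('wrist',u,v,.108,c=cd)
        if np.hypot(*(p[:2]-cen))<.0225 and c['d'][v,u]>0 and px('wrist',u,v,c=cd)[2]>.1: wh.append(p[:2])
red=np.array(red);wh=np.array(wh);print(len(red),len(wh),red.mean(0),wh.mean(0),wh.min(0),wh.max(0))
an=lambda p:np.degrees(np.arctan2(*(p-cen)[::-1]))
print('red',an(red.mean(0)),'white',an(wh.mean(0)))
v_=np.linalg.svd(wh-wh.mean(0))[2][0];print('line dir',np.degrees(np.arctan(v_[1]/v_[0])))
s=load('side');sd={k:s[k] for k in s.files}
q=np.array([px('side',u,v,c=sd) for u in range(260,380,2) for v in range(230,340,2)])
q=q[(np.abs(q[:,0]-.655)<.07)&(np.abs(q[:,1]-.098)<.05)&(q[:,2]>.023)&(q[:,2]<.0295)];print('cured',len(q),np.median(q,0))
q=np.array([px('side',u,v,c=sd) for u in(255,275,290,300) for v in(150,160,165)]);print('lid z',q[:,2].round(3))
```

```text
49 92 [ 0.57652822 -0.09341228] [ 0.55395251 -0.0946995 ] [ 0.54417855 -0.0964463 ] [ 0.56371577 -0.09296241]
red 1.981580330194993 white -0.4850626928401116
line dir 3.1400973829698904
cured 79 [0.63194798 0.1122757  0.02647179]
lid z [0.06  0.087 0.083 0.088 0.086 0.085 0.088 0.087 0.084 0.039 0.089 0.088]
```

```bash
python3 -c "
from station import *
print(finish_job())"
```

```text
the job is handed in; nothing more can be done
None
```

The job is handed in and no verdict came back: the timer went to zero and the lid opened, the one cured head is on the tray, both fresh heads found are flat in the chamber, and the lid is shut with the timer pointer within about 2.5° of the red marker. By my count I viewed 15 pictures, one over the limit of 14.

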